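# Lay out the wanted battery packs against the folding stop

## Robot

A 6-joint arm with a two-finger parallel gripper is mounted at the origin on the work surface. World frame = base frame: x ahead of the robot, y to its left, z up, the work surface at z = 0. Lengths are in m, angles in rad, forces in N, time in s.
With the tool pointing down it reaches from about 0.25 to 0.725 m from the base axis. Payload 4 kg.
Tool frame: the origin (TCP) lies on the centre line of the jaws, within the pads' length; the fingertips stand 22 mm ahead of it and the grasp point (between the pads) lies 3 mm ahead of it (bot.tip_reach is the distance from the TCP to the fingertips, in m); z points along the fingers, y is the line along which they close (so a half turn about z gives the same grasp; the last joint's range is limited). The gripper opens to 85 mm and grips with 20 to 120 N. Pads are 22 mm wide; open, the fingers measure 114 mm over their backs; the gripper's body (76 mm by 85 mm) begins 54 mm behind the grasp point. The pads swing forward as they close: fully open they stand 13 mm farther back than shut.
Start: joints at [-1.165, 0.241, 0.005, 1.335, 0, 1.571], TCP at [0.197, -0.459, 0.253] pointing down, gripper open.
Joint ranges: [-2.72, 2.72], [-1.05, 1.87], [-1.09, 1.28], [-1.99, 2.15], [-1.42, 1.44], [-3.14, 3.14]. Speed limits (rad/s): [2.79, 2.79, 3.14, 3.14, 3.14, 3.14].

## Interface

Orientations are given as a unit quaternion [x, y, z, w].
In Python, from workcell import bot gives the robot as it stands. The module is installed in compiled form; this text tells all that it offers.
- The arm moves only by the tool apply_moves, never from a script. Its argument "commands" is a list of rows, each a list of 4 numbers: the shift along the tool's x, y, z scaled (see below), then the turn about the tool's z scaled (see below). In form: [[tx, ty, tz, roll], ...]. A call has exactly 5 rows; each row shifts and turns the commanded pose from where the row before left it, along the tool's axes as they then stand; what a row does not reach is not made up. The controller multiplies each number of a shift by 20 mm and each number of a turn by 60 degrees. A row lasts 1/12 s, in which the tool goes at most 41.7 mm and 7.16 degrees, less where a joint would pass 70% of its speed; a pose out of reach is approached as far as the arm can. A call with a number of a shift or a turn outside -1 to 1 is refused whole. A call with a gripper value outside its range is refused whole. "claw" is the closure, from 0 (fully open) to 1 (shut), set as the call begins (left out, the last holds). The fingers move at their own pace and stop on an object; the grip force is fixed at half the most. Time passes only in rows, so rows that do not move let the fingers close, or fill a call up. It gives the time, the measured TCP pose, the force, the opening and the grip force at its end, in the units of the state.
- bot.get_obs(): the state, without advancing time (a new reading comes with each control period).
- bot.camera(name): name is "side" or "top" or "wrist"; returns a dict with "image" (384x512x3 uint8, blue, green, red), "camera_matrix" (3x3 intrinsics, pixels), "k1" (the pictures are not rectified: a ray, as slopes to the right and down, at radius r is drawn at 1 + k1 r^2 times it, then the intrinsics apply), "R" (3x3) and "t" (3): a world point X has camera coordinates R X + t. Camera axes: x right, y down, z forward; pixel columns grow to the right and rows downward; lengths in m; the calibration is good to about 2 mm. A picture is of the moment at which its call begins. There is no depth.
- bot.job_done(): hands the job in; it is judged then, once.
The state is a dict: "clock": time; "joint_pos": joint angles; "joint_vel": joint speeds; "tau": joint torques, N m; "eef_pos": TCP position; "tool_rot": TCP orientation; "ft_force": force on the tool from outside, world axes, zero at the start; "ft_torque": the same for the moment, N m; "grip_width": finger opening in m; "grasp_force": force on a finger pad.
Only numpy, scipy, OpenCV 4.12 (cv2) and the standard library are available. Lean on these libraries where they do the work, as an engineer would, in place of code of your own. Each camera call takes 0.05 s, during which the arm holds its last target. There are 200 camera calls.

## Task

First swing the layout board's folding stop arm out until it clicks past its detent and is fully home. Then line up every battery pack of the same size as the sample beside the upright job card in an even row on the board: one centred along each scribed line, starting next to the hinge and skipping none, lying flat with its end flush against the stop arm. Put every pack of the other size in the blue returns bin, and leave the samples and everything else on the bench alone.

Things in the scene. Friction and masses are not known exactly. Their poses are not given: they have to be found in the camera images.
- long1: battery pack of a hand scanner, the long size: black flat brick 68 x 32 x 20 mm (x, y, z), grey label and a brass contact strip on top. Origin at the centre of its underside, x along its length, z up. May be absent
- long2: battery pack of a hand scanner, the long size: black flat brick 68 x 32 x 20 mm (x, y, z), grey label and a brass contact strip on top. Origin at the centre of its underside, x along its length, z up. May be absent
- long3: battery pack of a hand scanner, the long size: black flat brick 68 x 32 x 20 mm (x, y, z), grey label and a brass contact strip on top. Origin at the centre of its underside, x along its length, z up. May be absent
- short1: battery pack of a hand scanner, the short size: black flat brick 46 x 32 x 20 mm (x, y, z), grey label and a brass contact strip on top. Origin at the centre of its underside, x along its length, z up. May be absent
- short2: battery pack of a hand scanner, the short size: black flat brick 46 x 32 x 20 mm (x, y, z), grey label and a brass contact strip on top. Origin at the centre of its underside, x along its length, z up. May be absent
- short3: battery pack of a hand scanner, the short size: black flat brick 46 x 32 x 20 mm (x, y, z), grey label and a brass contact strip on top. Origin at the centre of its underside, x along its length, z up. May be absent
- sample_long: sample of the long pack, same shape as the long packs (68 x 32 x 20 mm), lying in one of the two wells of the sample rack; origin at the centre of its underside. Not to be moved
- sample_short: sample of the short pack (46 x 32 x 20 mm), lying in the other well of the sample rack; origin at the centre of its underside. Not to be moved
- rack: grey sample rack 110 x 170 mm, 6 mm thick, fixed, with two shallow wells side by side along its y; an upright job-card holder (90 mm long, 75 mm high, white card) stands at its -y end. Origin at the centre of its underside
- job_well (a point): floor centre of the job well: the well right beside the upright card holder; the sample lying here is the size wanted in the row
- board: layout board, bright aluminium plate 200 x 290 x 10 mm (x, y, z), fixed. Origin at the centre of its underside, top 10 mm higher; x points away from the robot towards the edge where the stop arm stands once out
- stop_arm (a joint): folding stop arm, turning about a vertical hinge: 0 folded along the board's left edge (pointing to the board's -x), anticlockwise from above to 1.571 = hard end stop, lying along the board's y across its far end. A spring detent, stiffest near 1.3 (about 1 N at the knob), must be passed. Bar 14 mm wide, 2 to 18 mm above the board; stays where left
- knob (a point): middle of the upright black round knob on the stop arm's free end, 16 mm in diameter, 240 mm from the hinge axis; this point is 44 mm above the table, the knob reaches from 28 to 60 mm above the table
- hinge (a point): hinge axis of the stop arm at the board's top, by the board's far left corner (hub 24 mm in diameter, 23 mm high)
- bin: blue open-topped returns bin, outside 205 x 135 x 50 mm (x, y, z), walls and floor 4 mm, fixed; origin at the centre of its underside
- tape: bystander: roll of black tape, 60 mm across, 19 mm high, origin under its centre
- marker: bystander: marker pen 125 mm long, 14 mm thick, along its x
- mouse: bystander: black computer mouse 105 x 60 x 34 mm
- spray_can: bystander: standing can 52 mm in diameter, 100 mm high
- screwdriver: bystander: screwdriver lying along its x
- place0 (a point): first place, next to the hinge: where the scribed black centre line of this place meets the face of the swung-out stop arm, on the board's top; axes as the board's. The end face of a pack lies here, the pack stretching along the line to -x
- place1 (a point): second place (88 mm on): where the scribed black centre line of this place meets the face of the swung-out stop arm, on the board's top; axes as the board's. The end face of a pack lies here, the pack stretching along the line to -x
- place2 (a point): third place (88 mm further): where the scribed black centre line of this place meets the face of the swung-out stop arm, on the board's top; axes as the board's. The end face of a pack lies here, the pack stretching along the line to -x
There are look-alikes about, which are no part of the job. Leave any green or red look-alike of the long2 alone.

How it is judged:
By the outcome, as a careful person would: the job done as asked, in the order asked, and still so for the second after the job is handed in, with the robot touching nothing.
Of long1, long2, long3 only 2 to 3 are there at a start; the rules pass over those that are not, and their reading is None.
Of short1, short2, short3 only 2 to 3 are there at a start; the rules pass over those that are not, and their reading is None.
At some moment in a run one of long1, long2, long3, short1, short2, short3 may be knocked a few centimetres aside while the robot is not near it.
Once in a run the grip may slacken for a moment while it holds something.
It also fails if it takes over 210 s, if anything falls off the work surface, if the arm or the gripper's body presses on something with over 40 N, if the wrist force passes 120 N, or if a joint passes its speed limit or range.

## Working session

There is one attempt and no reset: what is moved stays moved. The work goes in short steps, Python scripts to look and compute and a tool call to move; the robot and the scene stay as the last step left them, time stands still between calls to the robot, and variables do not carry over. Pictures are saved under pics/ and viewed, at most 14 in all, crops included, and the job is handed in when it is done.

Besides the shell and the picture viewer there is one more tool, called as a command line: name --pt "numbers of a row" for each row, then --argument value for the rest. apply_moves: Moves the arm, as the interface text tells. Shifts and turns lie within -1 to 1; 1 stands for 20 mm of shift or 60 degrees of turn. Its arguments: {"type":"object","properties":{"commands":{"type":"array","items":{"type":"array","items":{"type":"number","minimum":-1,"maximum":1}}},"claw":{"type":"number"}},"required":["commands"]}

```bash
mkdir -p pics; cat > h.py <<'E'
import numpy as np, cv2
from workcell import bot
def shot(n,f=None):
    c=bot.camera(n)
    if f: cv2.imwrite('pics/'+f,c['image']); np.savez('pics/'+f[:-4]+'.npz',**{k:c[k] for k in c})
    return c
def load(f): return dict(np.load('pics/'+f+'.npz'))
def ray(c,u,v):
    K=c['camera_matrix'];d=np.array([(u-K[0,2])/K[0,0],(v-K[1,2])/K[1,1]]);s=d.copy()
    for _ in range(30): s=d/(1+float(c['k1'])*(s@s))
    R=c['R'];return -R.T@c['t'],R.T@np.array([s[0],s[1],1.])
def onz(c,u,v,z):
    o,d=ray(c,u,v);return o+d*(z-o[2])/d[2]
def proj(c,X):
    p=c['R']@np.asarray(X,float)+c['t'];s=p[:2]/p[2];s=s*(1+float(c['k1'])*(s@s));K=c['camera_matrix']
    return np.array([K[0,0]*s[0]+K[0,2],K[1,1]*s[1]+K[1,2]])
def tri(c1,p1,c2,p2):
    o1,d1=ray(c1,*p1);o2,d2=ray(c2,*p2)
    A=np.stack([d1,-d2],1);t=np.linalg.lstsq(A,o2-o1,rcond=None)[0]
    a=o1+d1*t[0];b=o2+d2*t[1];return (a+b)/2,np.linalg.norm(a-b)
E
python3 - <<'E'
from h import *
a=shot('top','top0.png');b=shot('side','side0.png');w=shot('wrist','wrist0.png')
for c in(a,b,w): print(c['camera_matrix'].tolist(),c['k1'],(-c['R'].T@c['t']).round(3),c['R'].round(2).tolist())
o=bot.get_obs();print(o);print(bot.tip_reach)
E
```

```text
[[422.4678958220449, 0.0, 261.95996556635146], [0.0, 422.4678958220449, 186.9176513058172], [0.0, 0.0, 1.0]] -0.018161951117727688 [ 0.364 -0.027  1.145] [[-0.03, -1.0, -0.01], [-0.99, 0.03, -0.12], [0.12, 0.01, -0.99]]
[[378.21407305026213, 0.0, 261.7041095013471], [0.0, 378.21407305026213, 193.32787922499088], [0.0, 0.0, 1.0]] -0.1138513350453343 [ 0.412 -0.778  0.995] [[1.0, -0.1, 0.01], [-0.07, -0.78, -0.63], [0.07, 0.62, -0.78]]
[[324.0485044506694, 0.0, 254.57906090114108], [0.0, 324.0485044506694, 189.97266327236542], [0.0, 0.0, 1.0]] -0.013685245881738127 [ 0.274 -0.426  0.373] [[0.4, -0.92, -0.0], [-0.87, -0.37, 0.32], [-0.3, -0.13, -0.95]]
{'clock': 0.15, 'joint_pos': array([-1.16498867e+00,  2.41210529e-01,  4.04381534e-03,  1.33520234e+00,
       -3.12158300e-05,  1.57080990e+00]), 'joint_vel': array([-4.50078403e-04, -2.84957536e-03,  4.10995013e-03, -1.38301367e-05,
       -1.45990903e-03,  5.77202784e-04]), 'tau': array([ 8.15948752e-04, -3.72635758e+01,  2.52638251e+01,  1.23575114e-02,
        1.00386080e-04, -8.68045646e-06]), 'eef_pos': array([ 0.19719857, -0.45899082,  0.25263599]), 'tool_rot': array([ 9.79486607e-01,  2.01507738e-01, -1.73756256e-04, -7.67083994e-04]), 'ft_force': array([-0.5942506 ,  0.07068731,  0.28301204]), 'ft_torque': array([-0.03477325,  0.01951889,  0.0280835 ]), 'grasp_force': 0.0, 'grip_width': 0.08510556249596038}
0.022
```

View pics/top0.png

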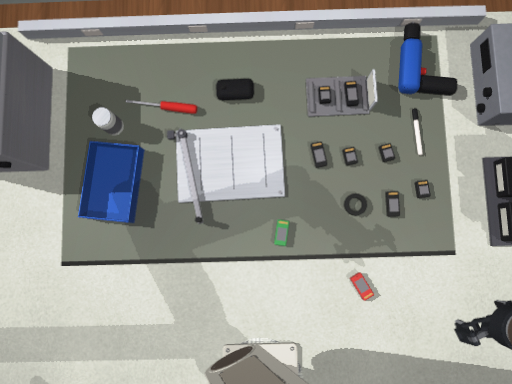

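View pics/side0.png

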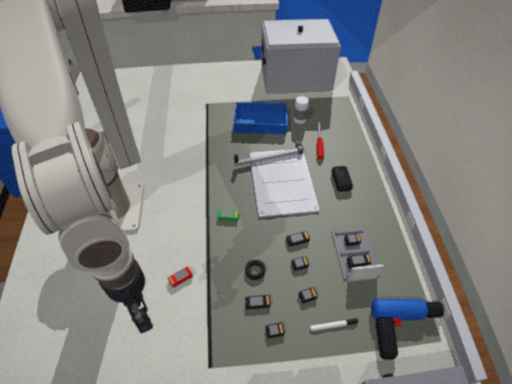

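Top view: bin (110,182), board (230,162), hinge (178,134), knob (199,219). There are five dark packs, at (319,154), (350,156), (388,152), (393,203) and (423,188). The look-alikes are green (282,233), red (362,286), tape (355,204) and mouse (235,89). Samples are at (325,95) and (352,93), with the card at (373,88). The side view agrees. Next, a close crop to check sizes.

```bash
python3 - <<'E'
from h import *
a=load('top0');b=load('side0')
c1=cv2.resize(a['image'][65:225,295:445],None,fx=3.7,fy=3.7,interpolation=cv2.INTER_CUBIC)
c2=cv2.resize(a['image'][115:235,160:290],None,fx=1.8,fy=1.8,interpolation=cv2.INTER_CUBIC)
im=np.zeros((592,800,3),np.uint8);im[:c1.shape[0],:c1.shape[1]]=c1;im[:216,560:794]=c2[:216,:234]
cv2.imwrite('pics/crop1.png',im)
# dark blobs top: packs
for n,c,roi in(('top',a,(305,75,435,215)),('side',b,(235,225,375,345))):
    g=c['image'].max(2);x0,y0,x1,y1=roi
    m=np.zeros_like(g);m[y0:y1,x0:x1]=(g[y0:y1,x0:x1]<48)*255
    k,l,s,ce=cv2.connectedComponentsWithStats(m)
    for i in range(1,k):
        if s[i,4]>25:print(n,s[i].tolist(),ce[i].round(1))
E
```

```text
top [417, 75, 18, 19, 272] [426.9  84.4]
top [345, 83, 14, 23, 117] [350.5  96. ]
top [319, 88, 12, 16, 63] [323.6  98.7]
top [412, 109, 6, 10, 49] [414.7 113.5]
top [311, 145, 12, 6, 29] [316.1 147.2]
top [379, 146, 16, 16, 55] [384.7 155.7]
top [343, 150, 14, 15, 44] [348.8 159.7]
top [415, 182, 15, 16, 57] [419.5 191.3]
top [386, 193, 13, 22, 58] [389.7 200.6]
top [345, 194, 21, 19, 76] [356.2 200.5]
side [287, 237, 22, 9, 69] [295.6 241.9]
side [345, 237, 15, 9, 49] [350.4 242.3]
side [347, 256, 23, 12, 71] [355.8 262.9]
side [246, 261, 19, 19, 183] [254.6 270.2]
side [292, 261, 16, 10, 54] [298.  266.6]
side [299, 292, 17, 11, 61] [305.1 298.2]
side [246, 296, 24, 13, 97] [256.  304.6]
side [348, 320, 9, 5, 32] [351.7 322. ]
side [266, 326, 18, 12, 58] [272.2 333.6]
```

View pics/crop1.png

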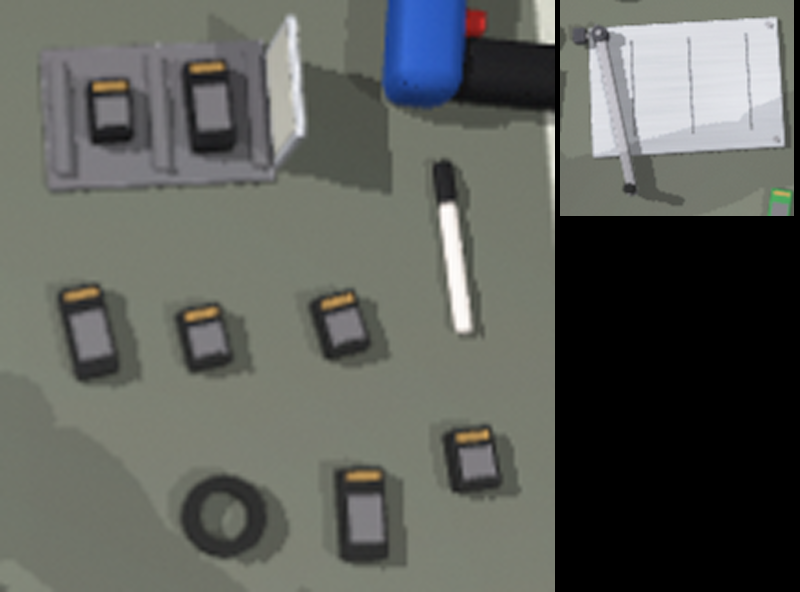

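Crop: the long sample lies beside the card, so long is wanted. The long packs are at top-view (319,154) and (393,203). The shorts are at (350,156), (388,152) and (423,188). Now locating everything by triangulation.

```bash
python3 - <<'E'
from h import *
a=load('top0');b=load('side0')
def brass(c,roi):
    h=cv2.cvtColor(c['image'],cv2.COLOR_BGR2HSV);x0,y0,x1,y1=roi
    m=cv2.inRange(h,(8,90,90),(28,255,255));z=np.zeros_like(m);z[y0:y1,x0:x1]=m[y0:y1,x0:x1]
    k,l,s,ce=cv2.connectedComponentsWithStats(z)
    return [ce[i] for i in range(1,k) if s[i,4]>5]
A=brass(a,(300,70,440,250));B=brass(b,(230,220,380,345))
for p in A:
    best=min(((tri(a,p,b,q),q) for q in B),key=lambda t:t[0][1]+abs(t[0][0][2]-.02)*.2)
    print(p.round(1),best[1].round(1),best[0][0].round(4),round(best[0][1],4))
print('knob',tri(a,(199,217),b,(236,157)))
for n,p in dict(hinge=(180,134)).items(): print(n,onz(a,*p,.033))
for p in [(178,131),(281,126),(284,195),(180,201)]: print('board',onz(a,*p,.01).round(3))
for p in [(90,143),(142,146),(133,221),(81,215)]: print('bin',onz(a,*p,.05).round(3))
for p in [(319,154),(350,156),(388,152),(393,203),(423,188)]: print('pack',p,onz(a,*p,.02).round(3))
for p in [(104,118),(355,204),(416,130),(180,107)]: print('other',p,onz(a,*p,.02).round(3))
E
```

```text
[350.4  82.8] [367.8 257.6] [ 0.7858 -0.269   0.0238] 0.0013
[323.8  88. ] [357.6 237. ] [ 0.7735 -0.1953  0.0232] 0.0013
[316.4 144.2] [305.9 234.8] [ 0.6177 -0.1686  0.0173] 0.0006
[385.8 146. ] [313.1 291.8] [ 0.6064 -0.3565  0.0189] 0.0011
[348.8 149.4] [305.  260.2] [ 0.6003 -0.2559  0.0182] 0.0009
[422.2 182.4] [280.6 327.8] [ 0.5042 -0.448   0.0182] 0.0012
[392.7 193. ] [267.3 299.8] [ 0.4779 -0.367   0.0178] 0.0011
knob (array([0.42436783, 0.14741144, 0.0525324 ]), np.float64(0.004854696026825289))
hinge [0.65364011 0.20030009 0.033     ]
board [0.668 0.211 0.01 ]
board [ 0.674 -0.074  0.01 ]
board [ 0.482 -0.076  0.01 ]
board [0.474 0.206 0.01 ]
bin [0.632 0.438 0.05 ]
bin [0.62  0.298 0.05 ]
bin [0.421 0.32  0.05 ]
bin [0.441 0.457 0.05 ]
pack (319, 154) [ 0.59  -0.174  0.02 ]
pack (350, 156) [ 0.582 -0.258  0.02 ]
pack (388, 152) [ 0.59  -0.361  0.02 ]
pack (393, 203) [ 0.451 -0.366  0.02 ]
pack (423, 188) [ 0.489 -0.449  0.02 ]
other (104, 118) [0.709 0.414 0.02 ]
other (355, 204) [ 0.452 -0.264  0.02 ]
other (416, 130) [ 0.649 -0.441  0.02 ]
other (180, 107) [0.733 0.203 0.02 ]
```

apply_moves --pt "0 0 0 0.097" --pt "0 0 0 0.097" --pt "0 0 0 0.097" --pt "0 0 0 0.097" --pt "0 0 0 0" --claw 0

```text
clock: 0.57
eef_pos: [0.1973, -0.4592, 0.2529]
tool_rot: [1.0, -0.001, -0.0, -0.0]
ft_force: [0.7, 0.5, -0.0]
grip_width: 0.0852
grasp_force: 0.0
```

apply_moves --pt "0.4 -0.93 0 0" --pt "0.4 -0.93 0 0" --pt "0.4 -0.93 0 0" --pt "0.4 -0.93 0 0" --pt "0.4 -0.93 0 0"

```text
clock: 0.98
eef_pos: [0.2375, -0.3654, 0.2531]
tool_rot: [1.0, 0.001, -0.0, -0.0]
ft_force: [-0.1, -0.7, -0.1]
grip_width: 0.0855
grasp_force: 0.0
```

apply_moves --pt "0.4 -0.93 0 0" --pt "0.4 -0.93 0 0" --pt "0.4 -0.93 0 0" --pt "0.4 -0.93 0 0" --pt "0.4 -0.93 0 0"

```text
clock: 1.4
eef_pos: [0.2776, -0.2724, 0.2532]
tool_rot: [1.0, 0.001, -0.0, -0.0]
ft_force: [-0.3, -0.2, -0.3]
grip_width: 0.0854
grasp_force: 0.0
```

apply_moves --pt "0.4 -0.93 0 0" --pt "0.4 -0.93 0 0" --pt "0.4 -0.93 0 0" --pt "0.4 -0.93 0 0" --pt "0.4 -0.93 0 0"

```text
clock: 1.82
eef_pos: [0.3176, -0.1794, 0.2533]
tool_rot: [1.0, 0.001, -0.0, -0.0]
ft_force: [-0.4, -0.7, 0.2]
grip_width: 0.0852
grasp_force: 0.0
```

apply_moves --pt "0.4 -0.93 0 0" --pt "0.4 -0.93 0 0" --pt "0.4 -0.93 0 0" --pt "0.4 -0.93 0 0" --pt "0.4 -0.93 0 0"

```text
clock: 2.23
eef_pos: [0.3577, -0.0865, 0.2533]
tool_rot: [1.0, 0.001, -0.0, 0.0]
ft_force: [-0.4, -1.4, -0.2]
grip_width: 0.0858
grasp_force: 0.0
```

apply_moves --pt "0.4 -0.93 0 0" --pt "0.4 -0.93 0 0" --pt "0.4 -0.93 0 0" --pt "0.4 -0.93 0 0" --pt "0.4 -0.93 0 0"

```text
clock: 2.65
eef_pos: [0.3977, 0.0032, 0.2532]
tool_rot: [1.0, 0.004, -0.0, -0.002]
ft_force: [-0.8, 0.8, -0.4]
grip_width: 0.0857
grasp_force: 0.0
```

apply_moves --pt "0.4 -0.93 0 0" --pt "0.4 -0.93 0 0" --pt "0.4 -0.93 0 0" --pt "0.4 -0.93 0 0" --pt "0 0 0 0"

```text
clock: 3.07
eef_pos: [0.4311, 0.0339, 0.2545]
tool_rot: [0.999, 0.028, -0.0, -0.019]
ft_force: [0.1, -0.2, -0.3]
grip_width: 0.0854
grasp_force: 0.0
```

```bash
python3 - <<'E'
from h import *
shot('wrist','w1.png');print(bot.get_obs()['eef_pos'],bot.get_obs()['joint_pos'].round(2))
E
```

```text
[0.43016472 0.03331704 0.25433311] [ 0.05  0.1  -0.16  1.31  0.04  3.14]
```

View pics/w1.png

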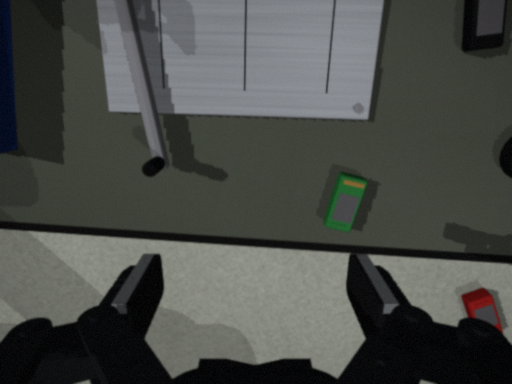

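Wrist view 1 shows the knob at (153,165), the bar running up to (125,0), the scribed lines at x≈160, 245 and 333, and the green look-alike at (346,202). Joint 6 is at its limit, so I'll turn the tool half round on its free side.

apply_moves --pt "0 0 0 -0.118" --pt "0 0 0 -0.118" --pt "0 0 0 -0.118" --pt "0 0 0 -0.118" --pt "0 0 0 -0.118"

```text
clock: 3.53
eef_pos: [0.429, 0.0327, 0.2545]
tool_rot: [0.943, 0.332, 0.005, -0.018]
ft_force: [-0.2, 0.2, 0.0]
grip_width: 0.0853
grasp_force: 0.0
```

apply_moves --pt "0 0 0 -0.118" --pt "0 0 0 -0.118" --pt "0 0 0 -0.118" --pt "0 0 0 -0.118" --pt "0 0 0 -0.118"

```text
clock: 3.95
eef_pos: [0.429, 0.0326, 0.2545]
tool_rot: [0.797, 0.603, 0.01, -0.016]
ft_force: [0.5, 0.2, 0.0]
grip_width: 0.0855
grasp_force: 0.0
```

apply_moves --pt "0 0 0 -0.118" --pt "0 0 0 -0.118" --pt "0 0 0 -0.118" --pt "0 0 0 -0.118" --pt "0 0 0 -0.118"

```text
clock: 4.37
eef_pos: [0.429, 0.0327, 0.2545]
tool_rot: [0.576, 0.817, 0.014, -0.012]
ft_force: [0.3, -0.4, 0.4]
grip_width: 0.0856
grasp_force: 0.0
```

apply_moves --pt "0 0 0 -0.118" --pt "0 0 0 -0.118" --pt "0 0 0 -0.118" --pt "0 0 0 -0.118" --pt "0 0 0 -0.118"

```text
clock: 4.78
eef_pos: [0.429, 0.0326, 0.2545]
tool_rot: [0.301, 0.954, 0.017, -0.007]
ft_force: [0.7, -0.3, -0.3]
grip_width: 0.0854
grasp_force: 0.0
```

apply_moves --pt "0 0 0 -0.118" --pt "0 0 0 -0.118" --pt "0 0 0 -0.118" --pt "0 0 0 -0.118" --pt "0 0 0 -0.118"

```text
clock: 5.2
eef_pos: [0.429, 0.0327, 0.2545]
tool_rot: [-0.003, 1.0, 0.018, -0.001]
ft_force: [-0.1, -0.3, -0.3]
grip_width: 0.0854
grasp_force: 0.0
```

apply_moves --pt "-0.7 0.5 0 0" --pt "-0.7 0.5 0 0" --pt "-0.7 0.5 0 0" --pt "-0.7 0.5 0 0" --pt "-0.7 0.5 0 0"

```text
clock: 5.62
eef_pos: [0.4996, 0.0831, 0.2562]
tool_rot: [-0.0, 1.0, 0.018, -0.001]
ft_force: [-0.5, -0.3, -0.6]
grip_width: 0.0853
grasp_force: 0.0
```

apply_moves --pt "0 0 0 0" --pt "0 0 0 0" --pt "0 0 0 0" --pt "0 0 0 0" --pt "0 0 0 0"

```text
clock: 6.03
eef_pos: [0.4987, 0.0828, 0.2564]
tool_rot: [-0.0, 1.0, 0.019, -0.001]
ft_force: [0.5, -1.3, -0.0]
grip_width: 0.0853
grasp_force: 0.0
```

```bash
python3 - <<'E'
from h import *
shot('wrist','w2.png');o=bot.get_obs();print(o['eef_pos'],o['tool_rot'],o['joint_pos'].round(2))
E
```

```text
[0.49881083 0.0828682  0.25642123] [-4.99232428e-04  9.99826929e-01  1.85670215e-02 -1.06243175e-03] [0.14 0.25 0.02 1.34 0.04 0.14]
```

View pics/w2.png

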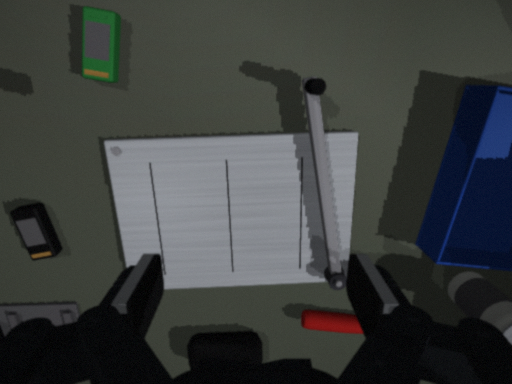

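Wrist view 2 (tool turned half round) shows the knob at (316,86), hinge hub at (336,279), near line ends at (302,157), (227,160) and (151,163), the bin edge on the right, and the screwdriver at (333,320). Measuring these.

```bash
cat >> h.py <<'E'
from scipy.spatial.transform import Rotation as Ro
def to(P,yaw=None):
    """rows needed (in units) to bring TCP to P, tool x at world yaw (deg)"""
    o=bot.get_obs();R=Ro.from_quat(o['tool_rot']).as_matrix()
    d=R.T@(np.asarray(P,float)-o['eef_pos'])/.02
    psi=np.degrees(np.arctan2(R[1,0],R[0,0]))
    r=None if yaw is None else -((yaw-psi+180)%360-180)/60
    print('at',o['eef_pos'].round(4),'psi',psi.round(2),'lean',R[:2,2].round(3),'-> shift units',d.round(2),'turn units',r,'j6',o['joint_pos'][5].round(2))
E
python3 - <<'E'
from h import *
a=load('w1');b=load('w2')
for n,p,q in [('knob',(153,165),(316,86)),('l0',(162,88),(302,157)),('l1',(245,90),(227,160)),('l2',(327,93),(151,163)),('cornerL',(110,111),(356,132)),('cornerR',(370,120),(107,142))]:
    X,e=tri(a,p,b,q);print(n,X.round(4),round(e,4),'w1',onz(a,*p,.06 if n=='knob' else .01).round(4),'w2',onz(b,*q,.06 if n=='knob' else .01).round(4))
for p in [(302,157),(301,268),(227,160),(232,272),(151,163),(164,275)]: print(onz(b,*p,.01).round(4))
print('hinge',onz(b,336,280,.033).round(4))
to((.424,.147,.1),180)
E
```

```text
knob [0.4209 0.1513 0.0401] 0.0009 w1 [0.4263 0.1439 0.06  ] w2 [0.4207 0.1473 0.06  ]
l0 [0.4997 0.1463 0.0133] 0.0004 w1 [0.4996 0.1475 0.01  ] w2 [0.5003 0.1467 0.01  ]
l1 [0.503  0.0584 0.0088] 0.0026 w1 [0.5026 0.0571 0.01  ] w2 [0.5033 0.0597 0.01  ]
l2 [ 0.5053 -0.0291  0.011 ] 0.0036 w1 [ 0.5046 -0.031   0.01  ] w2 [ 0.5061 -0.0277  0.01  ]
cornerL [0.4717 0.2077 0.0094] 0.0 w1 [0.4717 0.2074 0.01  ] w2 [0.4716 0.2075 0.01  ]
cornerR [ 0.4804 -0.0776  0.0107] 0.007 w1 [ 0.4791 -0.0813  0.01  ] w2 [ 0.4814 -0.0743  0.01  ]
[0.5003 0.1467 0.01  ]
[0.649  0.1527 0.01  ]
[0.5033 0.0597 0.01  ]
[0.653  0.0622 0.01  ]
[ 0.5061 -0.0277  0.01  ]
[ 0.6557 -0.0261  0.01  ]
hinge [0.6528 0.1931 0.033 ]
at [0.4988 0.0829 0.2564] psi -179.94 lean [-0.002  0.037] -> shift units [3.72 2.92 7.94] turn units 0.0009909753158903337 j6 0.14
```

apply_moves --pt "0.96 0.73 0 0" --pt "0.96 0.73 0 0" --pt "0.96 0.73 0 0" --pt "0.96 0.73 0 0" --pt "0 0 0 0"

```text
clock: 6.5
eef_pos: [0.4192, 0.1428, 0.259]
tool_rot: [-0.002, 1.0, 0.019, -0.002]
ft_force: [-0.7, 0.3, -1.0]
grip_width: 0.0853
grasp_force: 0.0
```

apply_moves --pt "0 0 0.9 0" --pt "0 0 0.9 0" --pt "0 0 0.9 0" --pt "0 0 0.9 0" --pt "0 0 0.9 0"

```text
clock: 6.92
eef_pos: [0.4225, 0.1446, 0.1681]
tool_rot: [-0.001, 1.0, 0.019, -0.001]
ft_force: [-0.2, 0.1, -0.3]
grip_width: 0.0855
grasp_force: 0.0
```

```bash
python3 - <<'E'
from h import *
c=shot('wrist','w3.png')
to((.421,.148,.062),180)
print('proj knob',proj(c,(.421,.148,.06)),proj(c,(.421,.148,.028)))
E
```

```text
at [0.4203 0.144  0.1647] psi -179.92 lean [-0.007  0.035] -> shift units [-0.07  0.02  5.14] turn units 0.0013111936238108985 j6 0.31
proj knob [254.19108403 194.80604594] [252.82907728 181.99847967]
```

View pics/w3.png

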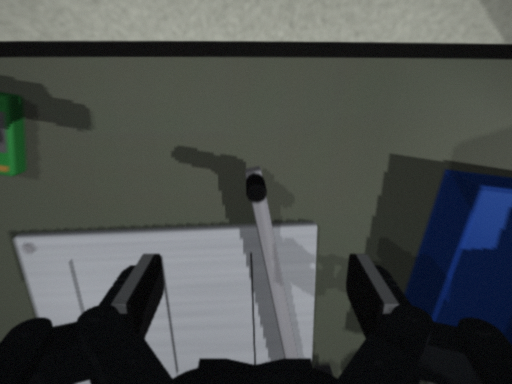

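Wrist view 3: the knob body is centred near (256,187), between the fingers, where I predicted. Going down over it.

apply_moves --pt "0 0 1 0" --pt "0 0 1 0" --pt "0 0 1 0" --pt "0 0 1 0" --pt "0 0 1 0"

```text
clock: 7.38
eef_pos: [0.4228, 0.1485, 0.0686]
tool_rot: [-0.001, 1.0, 0.019, -0.0]
ft_force: [0.1, 0.1, 0.2]
grip_width: 0.0851
grasp_force: 0.0
```

apply_moves --pt "0 0 0.2 0" --pt "0 0 0 0" --pt "0 0 0 0" --pt "0 0 0 0" --pt "0 0 0 0" --claw 0.7

```text
clock: 7.8
eef_pos: [0.4232, 0.1491, 0.0661]
tool_rot: [-0.001, 1.0, 0.019, 0.0]
ft_force: [-0.3, 0.3, -0.0]
grip_width: 0.0265
grasp_force: 0.0
```

apply_moves --pt "0 0 0 0" --pt "0 0 0 0" --pt "0 0 0 0" --pt "0 0 0 0" --pt "0 0 0 0"

```text
clock: 8.22
eef_pos: [0.422, 0.1489, 0.0648]
tool_rot: [-0.001, 1.0, 0.019, -0.001]
ft_force: [0.0, -0.2, 0.7]
grip_width: 0.0258
grasp_force: 0.0
```

```bash
python3 - <<'E'
from h import *
H=np.array([.654,.196]);r=.238
for t in range(10,100,10):
    a=np.radians(t);print(t,(H-r*np.array([np.cos(a),np.sin(a)])).round(4))
to((.421,.148,.062),180)
E
```

```text
10 [0.4196 0.1547]
20 [0.4304 0.1146]
30 [0.4479 0.077 ]
40 [0.4717 0.043 ]
50 [0.501  0.0137]
60 [ 0.535  -0.0101]
70 [ 0.5726 -0.0276]
80 [ 0.6127 -0.0384]
90 [ 0.654 -0.042]
at [0.422  0.1489 0.0648] psi -179.9 lean [-0.002  0.037] -> shift units [ 0.05 -0.05  0.14] turn units 0.0016892523430101392 j6 0.31
```

apply_moves --pt "0 0 0 -0.096" --pt "0 0 0 -0.096" --pt "-0.03 -0.83 -0.02 -0.0667" --pt "-0.03 -0.83 -0.02 -0.0667" --pt "-0.03 -0.83 -0.02 -0.0667"

```text
clock: 8.63
eef_pos: [0.4369, 0.1012, 0.064]
tool_rot: [-0.207, 0.978, 0.019, 0.003]
ft_force: [-0.3, 1.0, 0.3]
grip_width: 0.0255
grasp_force: 0.3
```

apply_moves --pt "-0.03 -0.83 -0.02 -0.0667" --pt "-0.03 -0.83 -0.02 -0.0667" --pt "-0.03 -0.83 -0.02 -0.0667" --pt "-0.03 -0.83 -0.02 -0.0667" --pt "-0.03 -0.83 -0.02 -0.0667"

```text
clock: 9.05
eef_pos: [0.4829, 0.0319, 0.0633]
tool_rot: [-0.373, 0.928, 0.018, 0.006]
ft_force: [-0.9, 1.0, -0.1]
grip_width: 0.0254
grasp_force: 0.3
```

apply_moves --pt "-0.03 -0.83 -0.02 -0.0667" --pt "-0.03 -0.83 -0.02 -0.0667" --pt "-0.03 -0.83 -0.02 -0.0667" --pt "-0.03 -0.83 -0.02 -0.0667" --pt "-0.03 -0.83 -0.02 -0.0667"

```text
clock: 9.47
eef_pos: [0.5496, -0.017, 0.0631]
tool_rot: [-0.528, 0.849, 0.017, 0.008]
ft_force: [-1.2, 0.3, -0.8]
grip_width: 0.0258
grasp_force: 0.3
```

```bash
python3 - <<'E'
from h import *
c=shot('wrist','w4.png');d=shot('top','top1.png')
to((.654,-.042,.066),270)
E
```

```text
at [ 0.5519 -0.0174  0.0635] psi -116.45 lean [0.    0.037] -> shift units [-1.18 -5.12 -0.17] turn units -0.44075604053655676 j6 -1.16
```

View pics/w4.png

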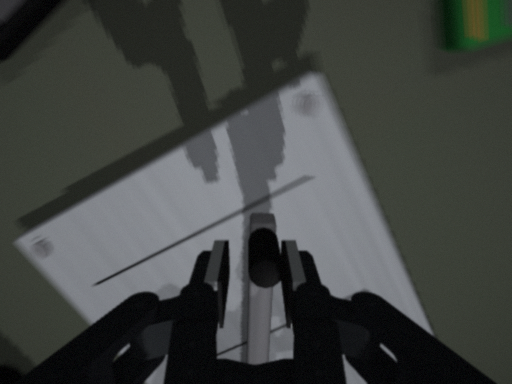

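Wrist view 4: the knob (262,255) sits between the fingers and is being carried along. Continuing through the detent.

apply_moves --pt "-0.03 -0.83 -0.02 -0.0667" --pt "-0.03 -0.83 -0.02 -0.0667" --pt "-0.03 -0.83 -0.02 -0.0667" --pt "-0.03 -0.83 -0.02 -0.0667" --pt "-0.03 -0.83 -0.02 -0.0667"

```text
clock: 9.98
eef_pos: [0.628, -0.0395, 0.0637]
tool_rot: [-0.667, 0.744, 0.016, 0.011]
ft_force: [-1.1, -0.2, -0.5]
grip_width: 0.0256
grasp_force: 0.1
```

apply_moves --pt "-0.01 -0.4 -0.01 -0.033" --pt "-0.01 -0.4 -0.01 -0.033" --pt "-0.01 -0.4 -0.01 -0.033" --pt "0 -0.2 0 0" --pt "0 0 0 0"

```text
clock: 10.4
eef_pos: [0.657, -0.0403, 0.0646]
tool_rot: [-0.704, 0.71, 0.014, 0.012]
ft_force: [-1.1, -1.1, 0.5]
grip_width: 0.0258
grasp_force: 0.0
```

apply_moves --pt "0 -0.1 0 0" --pt "0 -0.1 0 0" --pt "0 0 0 0" --pt "0 0 0 0" --pt "0 0 0 0"

```text
clock: 10.82
eef_pos: [0.6607, -0.0408, 0.0649]
tool_rot: [-0.704, 0.71, 0.014, 0.012]
ft_force: [-0.5, 0.7, -0.2]
grip_width: 0.0255
grasp_force: 0.0
```

apply_moves --pt "0 -0.1 0 0" --pt "0 -0.1 0 0" --pt "0 0 0 0" --pt "0 0 0 0" --pt "0 0 0 0"

```text
clock: 11.23
eef_pos: [0.6649, -0.0409, 0.0648]
tool_rot: [-0.704, 0.71, 0.014, 0.012]
ft_force: [0.4, 0.6, 0.2]
grip_width: 0.0256
grasp_force: 0.0
```

apply_moves --pt "0 -0.1 0 0" --pt "0 -0.05 0 0" --pt "0 0 0 0" --pt "0 0 0 0" --pt "0 0 0 0"

```text
clock: 11.65
eef_pos: [0.6679, -0.0409, 0.0648]
tool_rot: [-0.704, 0.709, 0.014, 0.012]
ft_force: [-0.4, -0.2, 1.1]
grip_width: 0.0256
grasp_force: 0.0
```

apply_moves --pt "0 -0.1 0 0" --pt "0 -0.05 0 0" --pt "0 0 0 0" --pt "0 0 0 0" --pt "0 0 0 0"

```text
clock: 12.07
eef_pos: [0.6687, -0.0409, 0.0647]
tool_rot: [-0.704, 0.71, 0.016, 0.011]
ft_force: [-6.7, -0.2, 3.9]
grip_width: 0.0258
grasp_force: 3.0
```

```bash
python3 - <<'E'
from h import *
c=shot('wrist','w5.png')
to((.654,-.042,.066),270)
E
```

```text
at [ 0.6687 -0.0409  0.0647] psi -90.43 lean [-0.007  0.037] -> shift units [ 0.06  0.73 -0.06] turn units -0.00716968264284219 j6 -1.64
```

View pics/w5.png

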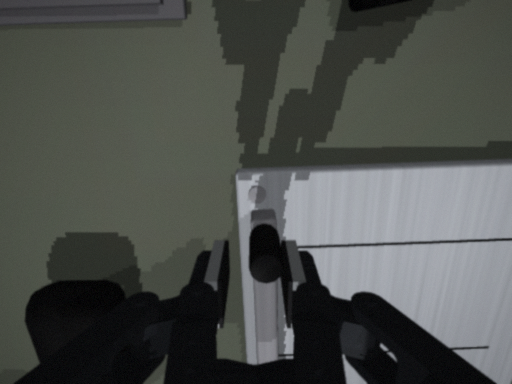

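Wrist view 5: the bar (262,300) lies parallel to the board's far edge, with 6.7 N against the hard stop, so the arm is home. Backing off, rising and looking at the row.

apply_moves --pt "0 0.28 0 0" --pt "0 0 0 0" --pt "0 0 -0.7 0" --pt "0 0 -1 0" --pt "0 0 -1 0"

```text
clock: 12.53
eef_pos: [0.6652, -0.0428, 0.1186]
tool_rot: [-0.704, 0.709, 0.014, 0.012]
ft_force: [0.1, -0.0, 1.5]
grip_width: 0.0258
grasp_force: 0.0
```

apply_moves --pt "0 0.6 -1 0" --pt "0 1 -1 0" --pt "0 1 -1 0" --pt "0 1 -1 0" --pt "0 1 -1 0"

```text
clock: 12.95
eef_pos: [0.5732, -0.046, 0.22]
tool_rot: [-0.705, 0.709, 0.013, 0.013]
ft_force: [0.6, 0.0, 0.4]
grip_width: 0.0255
grasp_force: 0.0
```

apply_moves --pt "0 1 -0.5 0.118" --pt "0 0 -0.5 0.118" --pt "0 0 0 0.118" --pt "0 0 0 0.118" --pt "0 0 0 0.118" --claw 0

```text
clock: 13.37
eef_pos: [0.5542, -0.0466, 0.2399]
tool_rot: [-0.453, 0.891, 0.016, 0.009]
ft_force: [-0.9, -0.4, 0.9]
grip_width: 0.0837
grasp_force: 0.0
```

apply_moves --pt "0 0 0 0.118" --pt "0 0 0 0.118" --pt "0 0 0 0.118" --pt "0 0 0 0.118" --pt "0 0 0 0.118"

```text
clock: 13.78
eef_pos: [0.5542, -0.0466, 0.2393]
tool_rot: [-0.16, 0.987, 0.018, 0.003]
ft_force: [0.5, 0.8, -0.7]
grip_width: 0.0854
grasp_force: 0.0
```

apply_moves --pt "0 0 0 0.118" --pt "0 0 0 0.118" --pt "0 0 0 0.089" --pt "0 0 0 0" --pt "0 0 0 0"

```text
clock: 14.2
eef_pos: [0.554, -0.0466, 0.2392]
tool_rot: [0.005, 1.0, 0.019, -0.001]
ft_force: [0.3, -0.9, -0.0]
grip_width: 0.0853
grasp_force: 0.0
```

```bash
python3 - <<'E'
from h import *
c=shot('wrist','w6.png')
to((.5,.02,.25),180)
E
```

```text
at [ 0.5539 -0.0465  0.2392] psi 179.43 lean [-0.001  0.037] -> shift units [ 2.73  3.32 -0.41] turn units -0.009524994108241458 j6 -0.09
```

View pics/w6.png

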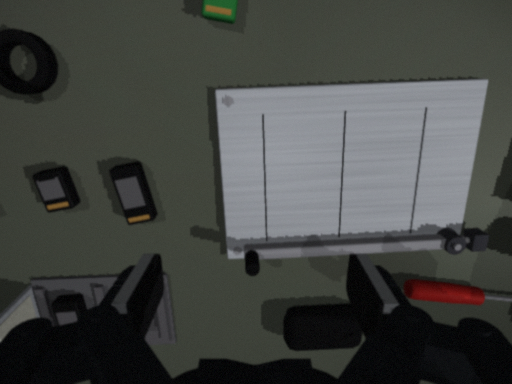

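Wrist view 6: the arm is out along the far edge, with the bar face around v≈236–243. The lines run (426,108)-(411,234), (345,111)-(340,237) and (263,114)-(267,241). Long A is at (133,192), short C at (56,188), and the tape at (25,62).

```bash
cat >> h.py <<'E'
def label(c,u,v,z=.02,pr=True,img=None):
    """pack outline top: dark+label+brass blob around (u,v): centroid & axis from brass and label centroids"""
    im=c['image'].astype(int);h=cv2.cvtColor(c['image'],cv2.COLOR_BGR2HSV)
    br=cv2.inRange(h,(8,90,70),(28,255,255))
    k,l,s,ce=cv2.connectedComponentsWithStats(br)
    b=min((ce[i] for i in range(1,k) if s[i,4]>4),key=lambda p:np.hypot(p[0]-u,p[1]-v))
    sp=im.max(2)-im.min(2);g=im[...,1]
    m=((h[...,1]<40)&(g>60)).astype(np.uint8)
    k,l,s,ce=cv2.connectedComponentsWithStats(m)
    q=min((ce[i] for i in range(1,k) if 15<s[i,4]<3000),key=lambda p:np.hypot(p[0]-u,p[1]-v))
    B=onz(c,*b,z);L=onz(c,*q,z);d=(B-L)[:2]
    print('brass',b.round(1),B.round(4),'label',q.round(1),L.round(4),'sep',np.linalg.norm(d).round(4),'yaw',np.degrees(np.arctan2(d[1],d[0])).round(1))
    return B,L
E
python3 - <<'E'
from h import *
c=load('w6');g=cv2.cvtColor(c['image'],cv2.COLOR_BGR2GRAY).astype(float)
for (u0,v0),(u1,v1) in [((426,108),(411,234)),((345,111),(340,237)),((263,114),(267,241))]:
    P=[]
    for v in range(v0+8,v1-10,3):
        u=u0+(u1-u0)*(v-v0)/(v1-v0);us=np.arange(int(u)-4,int(u)+6);w=np.clip(np.median(g[v,us])-g[v,us]-8,0,None)
        if w.sum()>0:P.append(onz(c,(us*w).sum()/w.sum(),v,.01)[:2])
    P=np.array(P);f=np.polyfit(P[:,0],P[:,1],1);print('line y=%.4f+%.4f*(x-.62)'%(np.polyval(f,.62),f[0]),'yaw',np.degrees(f[0]).round(2),'rms',np.std(P[:,1]-np.polyval(f,P[:,0])).round(5))
for u in (290,320,375,400):
    print(u,g[228:262,u].astype(int).tolist())
for v in(234,237,241):print(onz(c,340,v,.01).round(4),onz(c,340,v,.028).round(4))
print('corners',onz(c,217,92,.01).round(4),onz(c,487,81,.01).round(4),'hinge',onz(c,457,243,.033).round(4),'knobtop',onz(c,252,256,.06).round(4))
label(c,133,192);label(c,56,188)
a=load('w2');label(a,38,232)
E
```

```text
line y=0.1496+0.0291*(x-.62) yaw 1.67 rms 0.00011
line y=0.0617+0.0293*(x-.62) yaw 1.68 rms 0.00011
line y=-0.0263+0.0290*(x-.62) yaw 1.66 rms 0.00012
290 [142, 145, 146, 144, 144, 140, 141, 135, 117, 91, 82, 86, 81, 72, 56, 51, 48, 50, 54, 72, 96, 106, 115, 118, 117, 115, 111, 111, 108, 93, 77, 66, 68, 66]
320 [145, 144, 145, 141, 142, 137, 131, 110, 90, 80, 75, 68, 56, 46, 44, 45, 43, 53, 69, 86, 97, 98, 101, 99, 97, 96, 92, 83, 67, 56, 55, 57, 55, 55]
375 [140, 139, 137, 117, 92, 78, 82, 82, 79, 69, 54, 48, 52, 55, 64, 85, 109, 118, 121, 121, 125, 121, 120, 113, 95, 76, 60, 56, 57, 54, 55, 57, 55, 53]
400 [139, 131, 120, 99, 83, 81, 83, 74, 58, 50, 49, 51, 52, 70, 89, 100, 102, 101, 99, 100, 101, 97, 92, 79, 64, 60, 56, 57, 57, 55, 57, 58, 55, 57]
[0.6485 0.0641 0.01  ] [0.6394 0.0582 0.028 ]
[0.6526 0.0644 0.01  ] [0.6432 0.0585 0.028 ]
[0.658  0.0649 0.01  ] [0.6484 0.0589 0.028 ]
corners [ 0.4825 -0.0765  0.01  ] [0.4737 0.2084 0.01  ] hinge [0.6526 0.1958 0.033 ] knobtop [ 0.6461 -0.0438  0.06  ]
brass [138.3 218.1] [ 0.6172 -0.1705  0.02  ] label [129.8 192.4] [ 0.5864 -0.1759  0.02  ] sep 0.0312 yaw 9.9
brass [ 57.5 205.3] [ 0.5996 -0.2571  0.02  ] label [ 50.8 188.9] [ 0.5805 -0.2604  0.02  ] sep 0.0194 yaw 9.7
brass [ 40.6 254.4] [ 0.6171 -0.1705  0.02  ] label [ 30.5 231.9] [ 0.5866 -0.1759  0.02  ] sep 0.031 yaw 10.1
```

```bash
python3 - <<'E'
from h import *
c=load('w6')
H=np.array([.6526,.1958]);t=np.radians(1.67);X=np.array([np.cos(t),np.sin(t)]);Y=np.array([-X[1],X[0]])
for u in(290,320,375,400):
  s=(u-340)/83*.088; 
  y=-.135+s   # rough along board Y
  for n,dx,z in(('face z10',-.007,.01),('face bot',-.007,.012),('face top',-.007,.028),('far top',.007,.028),('board far',.03,.01)):
    P=H+X*dx+Y*y; p=proj(c,[*P,z]);print(u,n,P.round(4),p.round(1),end=' | ')
  print()
b=np.array([.4825,-.0765]);print('board far-left from corners', (np.array([.4737,.2084])+X*.2).round(4),(b+X*.2).round(4))
# top1 measure of knob now: side+top
shot('top','top2.png');shot('side','side2.png')
to((.58,-.15,.25),190)
E
```

```text
290 face z10 [0.6511 0.0077] [293.5 237.1] | 290 face bot [0.6511 0.0077] [293.8 237.9] | 290 face top [0.6511 0.0077] [295.8 244.3] | 290 far top [0.6651 0.0081] [295.8 255. ] | 290 board far [0.6881 0.0087] [293.5 263.8] | 
320 face z10 [0.6502 0.0395] [319.7 235.7] | 320 face bot [0.6502 0.0395] [320.1 236.5] | 320 face top [0.6502 0.0395] [323.2 242.8] | 320 far top [0.6641 0.0399] [322.9 253.5] | 320 board far [0.6871 0.0405] [318.9 262.4] | 
375 face z10 [0.6485 0.0977] [367.4 233.2] | 375 face bot [0.6485 0.0977] [368. 234.] | 375 face top [0.6485 0.0977] [373.  240.2] | 375 far top [0.6624 0.0982] [372.1 250.8] | 375 board far [0.6854 0.0988] [365.1 259.9] | 
400 face z10 [0.6477 0.1242] [388.9 232.1] | 400 face bot [0.6477 0.1242] [389.6 232.8] | 400 face top [0.6477 0.1242] [395.5 238.9] | 400 far top [0.6617 0.1246] [394.3 249.6] | 400 board far [0.6847 0.1253] [386.  258.7] | 
board far-left from corners [0.6736 0.2142] [ 0.6824 -0.0707]
at [ 0.5538 -0.0466  0.2391] psi 179.38 lean [-0.002  0.037] -> shift units [-1.36 -5.13 -0.74] turn units -0.17697652141621678 j6 -0.09
```

Lines and packs agree across views. Bar face is at x ≈ 0.654 at y = 0.04, from both the contact and the image. Going over long A.

apply_moves --pt "-0.3 -1 0 -0.088" --pt "-0.3 -1 0 -0.089" --pt "-0.3 -1 0 0" --pt "-0.3 -1 0 0" --pt "0 -1 0 0" --claw 0.3

```text
clock: 14.77
eef_pos: [0.5902, -0.1438, 0.2352]
tool_rot: [-0.087, 0.996, 0.019, 0.001]
ft_force: [-0.1, 0.5, 0.5]
grip_width: 0.06
grasp_force: 0.0
```

apply_moves --pt "0 -0.6 0.5 0" --pt "0 0 1 0" --pt "0 0 1 0" --pt "0 0 1 0" --pt "0 0 0 0"

```text
clock: 15.18
eef_pos: [0.5879, -0.1513, 0.1595]
tool_rot: [-0.087, 0.996, 0.02, -0.004]
ft_force: [-0.6, -0.1, -1.3]
grip_width: 0.0597
grasp_force: 0.0
```

```bash
python3 - <<'E'
from h import *
c=shot('wrist','w7.png');print(bot.get_obs()['grip_width'])
p=proj(c,(.617,-.1705,.02));print(p)
B,L=label(c,*p);u=B-L;u/=np.linalg.norm(u);C=B-.028*u;print('centre',C.round(4))
to((C[0],C[1],.023),190)
E
```

```text
0.059535430102562854
[220.63366931 212.83790953]
brass [221.3 213.2] [ 0.6173 -0.1699  0.02  ] label [219.1 178.4] [ 0.5865 -0.1761  0.02  ] sep 0.0314 yaw 11.4
centre [ 0.5898 -0.1755  0.02  ]
at [ 0.5889 -0.1515  0.1619] psi -170.05 lean [-0.009  0.039] -> shift units [ 0.15 -1.46  6.89] turn units -0.0008844340792885911 j6 -0.44
```

apply_moves --pt "0.15 -0.73 0 -0.012" --pt "0 -0.73 0 0" --pt "0 0 1 0" --pt "0 0 1 0" --pt "0 0 1 0"

```text
clock: 15.65
eef_pos: [0.5947, -0.1807, 0.1052]
tool_rot: [-0.092, 0.996, 0.018, 0.003]
ft_force: [0.0, -0.5, -0.3]
grip_width: 0.0601
grasp_force: 0.0
```

apply_moves --pt "0 0 1 0" --pt "0 0 0.8 0" --pt "0 0 0.5 0" --pt "0 0 0 0" --pt "0 0 0 0"

```text
clock: 16.07
eef_pos: [0.5935, -0.178, 0.0584]
tool_rot: [-0.092, 0.996, 0.019, 0.001]
ft_force: [-0.5, 0.2, -0.1]
grip_width: 0.0597
grasp_force: 0.0
```

```bash
python3 - <<'E'
from h import *
c=shot('wrist','w8.png')
to((.5898,-.1755,.023),190.7)
E
```

```text
at [ 0.5941 -0.1781  0.0592] psi -169.39 lean [-0.     0.037] -> shift units [0.2  0.1  1.82] turn units -0.0014981108882807348 j6 -0.49
```

View pics/w8.png

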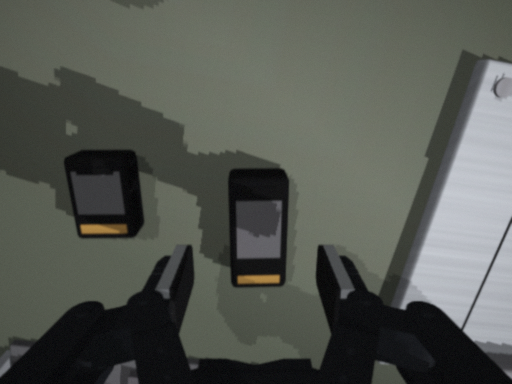

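Wrist view 8: long A (258,228) is squarely between the fingers, with short C to the left (105,195). Gripping.

apply_moves --pt "0.2 0.1 0.6 0" --pt "0 0 0.6 0" --pt "0 0 0.6 0" --pt "0 0 0 0" --pt "0 0 0 0"

```text
clock: 16.53
eef_pos: [0.5881, -0.1747, 0.0211]
tool_rot: [-0.093, 0.996, 0.019, -0.0]
ft_force: [-0.1, -0.3, 1.0]
grip_width: 0.0599
grasp_force: 0.0
```

apply_moves --pt "0 0 0 0" --pt "0 0 0 0" --pt "0 0 0 0" --pt "0 0 0 0" --pt "0 0 0 0" --claw 0.9

```text
clock: 16.95
eef_pos: [0.5896, -0.1752, 0.0231]
tool_rot: [-0.093, 0.996, 0.018, 0.002]
ft_force: [-0.1, 0.4, 4.0]
grip_width: 0.0308
grasp_force: 60.0
```

apply_moves --pt "0 0 -0.5 0" --pt "0 0 -1 0" --pt "0 0 -1 0" --pt "0 0 -0.5 0" --pt "0 0 0 0"

```text
clock: 17.37
eef_pos: [0.5908, -0.1779, 0.0852]
tool_rot: [-0.093, 0.996, 0.018, 0.003]
ft_force: [0.6, 0.3, -0.7]
grip_width: 0.0308
grasp_force: 59.4
```

```bash
python3 - <<'E'
from h import *
t=np.radians(1.67);X=np.array([np.cos(t),np.sin(t)])
for P in ((.6511,.1505),(.6536,.0626)): print((np.array(P)-X*.034).round(4),(np.array(P)-X*.040).round(4))
to((.611,.1493,.08),181.67)
E
```

```text
[0.6171 0.1495] [0.6111 0.1493]
[0.6196 0.0616] [0.6136 0.0614]
at [ 0.5908 -0.1779  0.0852] psi -169.38 lean [0.003 0.036] -> shift units [-4.01 15.88  0.84] turn units 0.14918206105724607 j6 -0.49
```

apply_moves --pt "0 0 -0.3 0.075" --pt "0 0 0 0.074" --pt "-0.1 1 0 0" --pt "-0.1 1 0 0" --pt "-0.1 1 0 0"

```text
clock: 17.78
eef_pos: [0.5921, -0.1169, 0.0889]
tool_rot: [-0.014, 1.0, 0.019, -0.002]
ft_force: [0.8, 0.9, -1.1]
grip_width: 0.0309
grasp_force: 59.5
```

apply_moves --pt "-0.1 1 0 0" --pt "-0.1 1 0 0" --pt "-0.1 1 0 0" --pt "-0.1 1 0 0" --pt "-0.1 1 0 0"

```text
clock: 18.2
eef_pos: [0.5992, -0.0161, 0.0926]
tool_rot: [-0.015, 1.0, 0.019, -0.002]
ft_force: [0.6, -0.5, -0.3]
grip_width: 0.0306
grasp_force: 59.5
```

apply_moves --pt "-0.1 1 0 0" --pt "-0.1 1 0 0" --pt "-0.1 1 0 0" --pt "-0.1 1 0 0" --pt "-0.1 1 0 0"

```text
clock: 18.62
eef_pos: [0.6062, 0.0839, 0.0963]
tool_rot: [-0.015, 1.0, 0.018, -0.002]
ft_force: [-0.7, 1.1, -1.0]
grip_width: 0.0306
grasp_force: 59.5
```

apply_moves --pt "-0.1 1 0 0" --pt "-0.1 1 0 0" --pt "-0.1 1 0 0" --pt "0 0 0 0" --pt "0 0 0 0"

```text
clock: 19.03
eef_pos: [0.6106, 0.1441, 0.0986]
tool_rot: [-0.016, 1.0, 0.018, -0.002]
ft_force: [-0.8, -0.6, -1.2]
grip_width: 0.0305
grasp_force: 59.5
```

```bash
python3 - <<'E'
from h import *
o=bot.get_obs();print(o['grip_width'],o['grasp_force'],o['ft_force'])
to((.611,.1493,.035),181.67)
E
```

```text
0.0304945587454634 59.51654764863633 [-0.84397723 -0.60471286 -1.18099049]
at [0.6106 0.1441 0.0986] psi -178.18 lean [-0.004  0.036] -> shift units [-0.04  0.14  3.19] turn units 0.002519715502425394 j6 0.18
```

apply_moves --pt "0 0.14 1 0" --pt "0 0 1 0" --pt "0 0 0.8 0" --pt "0 0 0.3 0" --pt "0 0 0 0"

```text
clock: 19.45
eef_pos: [0.6091, 0.1468, 0.0353]
tool_rot: [-0.014, 1.0, 0.018, -0.004]
ft_force: [-0.4, 1.1, -0.2]
grip_width: 0.0308
grasp_force: 59.5
```

apply_moves --pt "0 0 0.05 0" --pt "0 0 0 0" --pt "0 0 0 0" --pt "0 0 0 0" --pt "0 0 0 0"

```text
clock: 19.87
eef_pos: [0.6118, 0.1484, 0.038]
tool_rot: [-0.015, 1.0, 0.019, -0.0]
ft_force: [0.4, 0.2, -0.7]
grip_width: 0.0305
grasp_force: 59.5
```

```bash
python3 - <<'E'
from h import *
o=bot.get_obs();print(o['grip_width'],o['ft_force'])
to((.611,.1493,.034),181.67);c=shot('wrist','w9.png')
for z in(.01,): print([proj(c,(x,.1496+.029*(x-.62),z)).round(1).tolist() for x in(.5,.55,.6)])
E
```

```text
0.030524785083859442 [ 0.37661479  0.24927947 -0.6510253 ]
at [0.6118 0.1484 0.038 ] psi -178.31 lean [-0.001  0.038] -> shift units [0.04 0.04 0.2 ] turn units 0.00030947417566267176 j6 0.19
[[255.4, 5.6], [255.2, 129.4], [255.1, 229.2]]
```

View pics/w9.png

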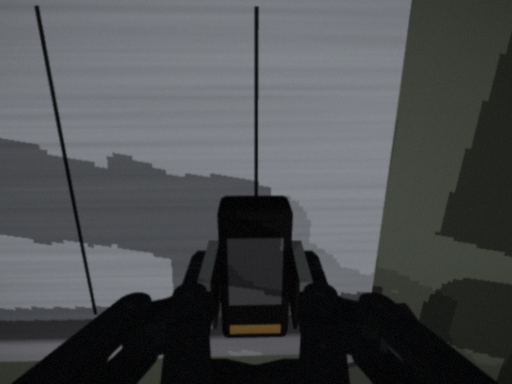

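Wrist view 9: the pack (255,265) is centred on line 0 (256,150). Lowering and sliding it to the stop.

apply_moves --pt "0 0.03 0.1 0" --pt "0 0 0.08 0" --pt "0 0 0 0" --pt "0 0 0 0" --pt "0 0 0 0"

```text
clock: 20.33
eef_pos: [0.6111, 0.1491, 0.0334]
tool_rot: [-0.015, 1.0, 0.019, -0.001]
ft_force: [-0.4, 0.2, -0.2]
grip_width: 0.0309
grasp_force: 59.6
```

apply_moves --pt "-0.1 0 0 0" --pt "-0.08 0 0 0" --pt "0 0 0 0" --pt "0 0 0 0" --pt "0 0 0 0"

```text
clock: 20.75
eef_pos: [0.6149, 0.1491, 0.0334]
tool_rot: [-0.015, 1.0, 0.019, -0.001]
ft_force: [-0.1, 0.0, -0.7]
grip_width: 0.0306
grasp_force: 59.6
```

apply_moves --pt "-0.05 0 0 0" --pt "0 0 0 0" --pt "-0.05 0 0 0" --pt "0 0 0 0" --pt "0 0 0 0"

```text
clock: 21.17
eef_pos: [0.6158, 0.1491, 0.0333]
tool_rot: [-0.015, 1.0, 0.019, -0.002]
ft_force: [-4.2, 0.2, 1.9]
grip_width: 0.0305
grasp_force: 59.9
```

apply_moves --pt "-0.02 0 0.04 0" --pt "0 0 0 0" --pt "0 0 0.04 0" --pt "0 0 0 0" --pt "0 0 0 0"

```text
clock: 21.58
eef_pos: [0.6158, 0.1491, 0.0331]
tool_rot: [-0.015, 1.0, 0.019, -0.002]
ft_force: [-7.9, -0.5, 10.0]
grip_width: 0.031
grasp_force: 60.9
```

apply_moves --pt "0 0 0 0" --pt "0 0 0 0" --pt "0 0 0 0" --pt "0 0 0 0" --pt "0 0 0 0" --claw 0.4

```text
clock: 22.0
eef_pos: [0.6176, 0.1493, 0.0318]
tool_rot: [-0.015, 1.0, 0.019, -0.001]
ft_force: [0.8, 0.4, 0.5]
grip_width: 0.0512
grasp_force: 0.0
```

apply_moves --pt "0 0 -0.5 0" --pt "0 0 -1 0" --pt "0 0 -1 0" --pt "0 0 -1 0" --pt "0 0 0 0"

```text
clock: 22.42
eef_pos: [0.6206, 0.1472, 0.1075]
tool_rot: [-0.015, 1.0, 0.02, 0.004]
ft_force: [0.8, 0.5, 1.0]
grip_width: 0.0515
grasp_force: 0.0
```

```bash
python3 - <<'E'
from h import *
c=shot('wrist','w10.png');to((.6196,.0616,.0334),181.67)
t=np.radians(1.67);p=proj(c,(.645,.15,.03));B,L=label(c,*p,z=.03)
print('line y at L',.1496+.029*(L[0]-.62),'end x',(B[0]+.006))
E
```

```text
at [0.6197 0.1471 0.1054] psi -178.31 lean [0.005 0.039] -> shift units [ 0.15 -4.41  3.43] turn units 0.0002607605310989432 j6 0.19
brass [253.7 242.6] [0.6435 0.15   0.03  ] label [272.8 276.1] [0.6702 0.1644 0.03  ] sep 0.0303 yaw -151.7
line y at L 0.15105479894945867 end x 0.6494630839662267
```

View pics/w10.png

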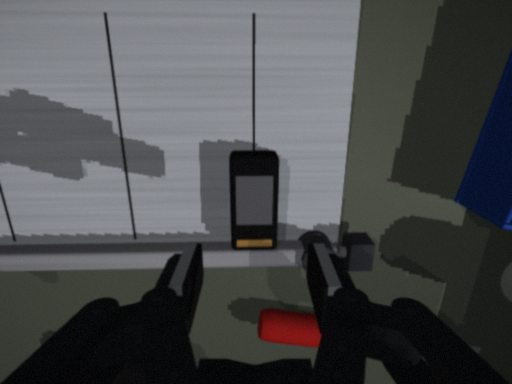

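Wrist view 10: the pack (254,200) is centred on line 0 (254,80) with its end on the bar (v≈249). Now to long B.

apply_moves --pt "0.1 -0.5 -1 0" --pt "0.37 -1 -0.2 0" --pt "0.37 -1 -0.2 0" --pt "0.37 -1 -0.2 0" --pt "0.37 -1 -0.2 0"

```text
clock: 22.88
eef_pos: [0.5875, 0.0537, 0.1338]
tool_rot: [-0.015, 1.0, 0.019, -0.002]
ft_force: [-0.2, 0.5, -0.1]
grip_width: 0.0513
grasp_force: 0.0
```

apply_moves --pt "0.37 -1 -0.13 0" --pt "0.37 -1 -0.13 0" --pt "0.37 -1 -0.13 0" --pt "0.37 -1 -0.13 0" --pt "0.37 -1 -0.13 0"

```text
clock: 23.3
eef_pos: [0.5535, -0.0479, 0.143]
tool_rot: [-0.015, 1.0, 0.019, -0.002]
ft_force: [0.3, 0.3, 0.0]
grip_width: 0.0514
grasp_force: 0.0
```

apply_moves --pt "0.37 -1 -0.13 0" --pt "0.37 -1 -0.13 0" --pt "0.37 -1 -0.13 0" --pt "0.37 -1 -0.13 0" --pt "0.37 -1 -0.13 0"

```text
clock: 23.72
eef_pos: [0.5195, -0.1492, 0.1523]
tool_rot: [-0.015, 1.0, 0.019, -0.002]
ft_force: [-0.2, -0.6, -0.0]
grip_width: 0.0514
grasp_force: 0.0
```

apply_moves --pt "0.37 -1 -0.13 0" --pt "0.37 -1 -0.13 0" --pt "0.37 -1 -0.13 0" --pt "0.37 -1 -0.13 0" --pt "0.37 -1 -0.13 0"

```text
clock: 24.13
eef_pos: [0.4855, -0.2506, 0.1616]
tool_rot: [-0.015, 1.0, 0.019, -0.001]
ft_force: [-0.2, -0.1, -0.2]
grip_width: 0.0515
grasp_force: 0.0
```

apply_moves --pt "0.37 -1 -0.13 0" --pt "0.37 -1 -0.13 0" --pt "0.37 -1 -0.13 0" --pt "0.37 -1 -0.13 0" --pt "0 0 0 0" --claw 0.3

```text
clock: 24.55
eef_pos: [0.4579, -0.3343, 0.1693]
tool_rot: [-0.013, 1.0, 0.018, -0.001]
ft_force: [0.8, 0.4, 0.8]
grip_width: 0.0596
grasp_force: 0.0
```

```bash
python3 - <<'E'
from h import *
c=shot('wrist','w11.png');to((.45,-.366,.023),181)
h=cv2.cvtColor(c['image'],cv2.COLOR_BGR2HSV);k,l,s,ce=cv2.connectedComponentsWithStats(cv2.inRange(h,(8,90,70),(28,255,255)))
for i in range(1,k):
    if s[i,4]>8: print(s[i,4],ce[i].round(1),onz(c,*ce[i],.02).round(4)); label(c,*ce[i])
E
```

```text
at [ 0.4583 -0.3326  0.1691] psi -178.49 lean [-0.003  0.038] -> shift units [ 0.45 -1.93  7.24] turn units 0.008485781501752854 j6 -0.67
194 [211.5 201. ] [ 0.4772 -0.367   0.02  ]
brass [211.5 201. ] [ 0.4772 -0.367   0.02  ] label [210.9 166.8] [ 0.446 -0.367  0.02 ] sep 0.0312 yaw 0.0
182 [121.3 227.4] [ 0.5036 -0.4486  0.02  ]
brass [121.3 227.4] [ 0.5036 -0.4486  0.02  ] label [116.9 207.4] [ 0.4842 -0.4504  0.02  ] sep 0.0195 yaw 5.2
82 [317.2 314.8] [ 0.6004 -0.2615  0.02  ]
brass [317.2 314.8] [ 0.6004 -0.2615  0.02  ] label [314.4 300.1] [ 0.5824 -0.266   0.02  ] sep 0.0186 yaw 14.0
135 [223.9 319.8] [ 0.6062 -0.3567  0.02  ]
brass [223.9 319.8] [ 0.6062 -0.3567  0.02  ] label [219.5 304.4] [ 0.5872 -0.361   0.02  ] sep 0.0194 yaw 12.6
```

View pics/w11.png

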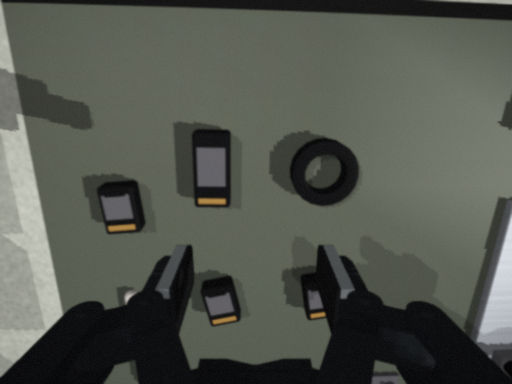

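Wrist view 11: long B (211,167), tape (324,171), shorts E (121,207), D (221,300) and C (317,298), all as before. Going down on B.

apply_moves --pt "0.45 -0.66 0 0.022" --pt "0 -0.66 0 0" --pt "0 -0.66 1 0" --pt "0 0 1 0" --pt "0 0 1 0"

```text
clock: 25.02
eef_pos: [0.4513, -0.3693, 0.1076]
tool_rot: [-0.003, 1.0, 0.018, -0.001]
ft_force: [0.4, -0.0, 0.4]
grip_width: 0.0597
grasp_force: 0.0
```

apply_moves --pt "0 0 1 0" --pt "0 0 1 0" --pt "0 0 0.5 0" --pt "0 0 0 0" --pt "0 0 0 0"

```text
clock: 25.43
eef_pos: [0.4506, -0.3664, 0.058]
tool_rot: [-0.004, 1.0, 0.019, -0.002]
ft_force: [-0.1, 0.2, 0.4]
grip_width: 0.0599
grasp_force: 0.0
```

```bash
python3 - <<'E'
from h import *
c=shot('wrist','w12.png');p=proj(c,(.477,-.367,.02));B,L=label(c,*p);u=(B-L)/np.linalg.norm(B-L);C=B-.028*u
print(C.round(4));to((C[0],C[1]-.0005,.023),180)
E
```

```text
brass [250.2 282.8] [ 0.4774 -0.3676  0.02  ] label [250.2 232.8] [ 0.4457 -0.3677  0.02  ] sep 0.0316 yaw 0.2
[ 0.4494 -0.3677  0.02  ]
at [ 0.4512 -0.3671  0.059 ] psi -179.6 lean [-0.001  0.037] -> shift units [ 0.09 -0.12  1.8 ] turn units 0.006735453908311229 j6 -0.7
```

apply_moves --pt "0.09 -0.12 0.6 0" --pt "0 0 0.6 0" --pt "0 0 0.6 0" --pt "0 0 0 0" --pt "0 0 0 0"

```text
clock: 25.9
eef_pos: [0.4491, -0.3682, 0.0233]
tool_rot: [-0.003, 1.0, 0.018, -0.001]
ft_force: [0.8, 0.4, 0.5]
grip_width: 0.0597
grasp_force: 0.0
```

apply_moves --pt "0 0 0 0" --pt "0 0 0 0" --pt "0 0 0 0" --pt "0 0 0 0" --pt "0 0 0 0" --claw 0.9

```text
clock: 26.32
eef_pos: [0.4498, -0.3687, 0.0242]
tool_rot: [-0.003, 1.0, 0.018, 0.0]
ft_force: [-0.4, 0.4, 5.4]
grip_width: 0.0306
grasp_force: 60.3
```

apply_moves --pt "0 0 -0.5 0" --pt "0 0 -1 0" --pt "0 0 -1 0" --pt "0 0 -1 -0.013" --pt "0 0 -0.3 -0.012"

```text
clock: 26.73
eef_pos: [0.4504, -0.3721, 0.1021]
tool_rot: [-0.017, 1.0, 0.017, 0.001]
ft_force: [-0.5, 0.1, -1.3]
grip_width: 0.0309
grasp_force: 59.5
```

apply_moves --pt "-0.4 0.97 0 0" --pt "-0.4 0.97 0 0" --pt "-0.4 0.97 0 0" --pt "-0.4 0.97 0 0" --pt "-0.4 0.97 0 0"

```text
clock: 27.15
eef_pos: [0.4855, -0.2715, 0.1015]
tool_rot: [-0.016, 1.0, 0.019, -0.001]
ft_force: [0.0, -1.1, -1.4]
grip_width: 0.0308
grasp_force: 59.5
```

apply_moves --pt "-0.4 0.97 0 0" --pt "-0.4 0.97 0 0" --pt "-0.4 0.97 0 0" --pt "-0.4 0.97 0 0" --pt "-0.4 0.97 0 0"

```text
clock: 27.57
eef_pos: [0.5223, -0.1732, 0.1051]
tool_rot: [-0.016, 1.0, 0.019, -0.001]
ft_force: [1.2, 0.0, -1.7]
grip_width: 0.0307
grasp_force: 59.5
```

apply_moves --pt "-0.4 0.97 0 0" --pt "-0.4 0.97 0 0" --pt "-0.4 0.97 0 0" --pt "-0.4 0.97 0 0" --pt "-0.4 0.97 0 0"

```text
clock: 27.98
eef_pos: [0.5591, -0.0751, 0.1087]
tool_rot: [-0.016, 1.0, 0.019, -0.001]
ft_force: [0.3, 0.1, -2.2]
grip_width: 0.0304
grasp_force: 59.5
```

apply_moves --pt "-0.4 0.97 0 0" --pt "-0.4 0.97 0 0" --pt "-0.4 0.97 0 0" --pt "-0.4 0.97 0 0" --pt "0 0 0 0"

```text
clock: 28.4
eef_pos: [0.5898, 0.006, 0.1117]
tool_rot: [-0.019, 1.0, 0.019, -0.0]
ft_force: [0.7, -0.8, -0.4]
grip_width: 0.0307
grasp_force: 59.6
```

```bash
python3 - <<'E'
from h import *
o=bot.get_obs();print(o['grip_width'],o['grasp_force'],o['ft_force'])
c=shot('wrist','w13.png');to((.611,.0605,.036),181.67)
print([proj(c,(x,.0617+.0293*(x-.62),.01)).round(1).tolist() for x in(.5,.55,.6)])
E
```

```text
0.030697985550984675 59.58270219474798 [ 0.72783676 -0.7743539  -0.43999462]
at [0.589  0.0042 0.1115] psi -177.93 lean [-0.003  0.037] -> shift units [-1.21  2.63  3.87] turn units 0.00668554482529089 j6 -0.05
[[334.2, 72.3], [328.1, 148.1], [322.6, 214.0]]
```

apply_moves --pt "-0.4 0.88 0 0.007" --pt "-0.4 0.88 0 0" --pt "-0.4 0.87 0 0" --pt "0 0 1 0" --pt "0 0 1 0"

```text
clock: 28.87
eef_pos: [0.6127, 0.0574, 0.0747]
tool_rot: [-0.013, 1.0, 0.019, 0.001]
ft_force: [-0.7, -0.3, -2.4]
grip_width: 0.031
grasp_force: 59.7
```

apply_moves --pt "0 0 0.8 0" --pt "0 0 0.5 0" --pt "0 0 0.3 0" --pt "0 0 0 0" --pt "0 0 0 0"

```text
clock: 29.28
eef_pos: [0.6113, 0.0578, 0.0421]
tool_rot: [-0.012, 1.0, 0.019, -0.001]
ft_force: [-0.1, -0.6, -1.6]
grip_width: 0.0308
grasp_force: 59.7
```

```bash
python3 - <<'E'
from h import *
c=shot('wrist','w14.png');to((.611,.0605,.0345),181.67);g=c['image'].max(2)
print([proj(c,(x,.0617+.0293*(x-.62),.01)).round(1).tolist() for x in(.5,.54,.6)])
p=proj(c,(.6,.062,.03));print(p);label(c,*proj(c,(.641,.062,.03)),z=.03)
for v in (60,110,150): 
    r=g[v,215:300].astype(int);print('line col',v,215+r.argmin(),r.min())
E
```

```text
at [0.6118 0.0579 0.0427] psi -178.57 lean [-0.001  0.037] -> shift units [0.04 0.11 0.42] turn units -0.004051305487898086 j6 0.05
[[260.0, 9.6], [259.9, 107.5], [259.8, 226.8]]
[263.96942571 245.54653784]
brass [254.4 325.7] [0.6455 0.0587 0.03  ] label [255.1 346.3] [0.6588 0.0594 0.03  ] sep 0.0133 yaw -176.9
line col 60 260 23
line col 110 260 23
line col 150 260 22
```

apply_moves --pt "0 0.13 0.2 -0.004" --pt "0 0 0.15 0" --pt "0 0 0.04 0" --pt "0 0 0 0" --pt "0 0 0 0"

```text
clock: 29.75
eef_pos: [0.6111, 0.0612, 0.0343]
tool_rot: [-0.015, 1.0, 0.019, -0.001]
ft_force: [-0.3, 0.4, -1.6]
grip_width: 0.0303
grasp_force: 59.7
```

apply_moves --pt "-0.1 0 0 0" --pt "-0.1 0 0 0" --pt "0 0 0 0" --pt "0 0 0 0" --pt "0 0 0 0"

```text
clock: 30.17
eef_pos: [0.6154, 0.0613, 0.0343]
tool_rot: [-0.015, 1.0, 0.019, -0.0]
ft_force: [0.9, -0.1, 0.5]
grip_width: 0.0309
grasp_force: 59.7
```

apply_moves --pt "-0.05 0 0 0" --pt "0 0 0 0" --pt "-0.05 0 0 0" --pt "0 0 0 0" --pt "0 0 0 0"

```text
clock: 30.58
eef_pos: [0.617, 0.0614, 0.0343]
tool_rot: [-0.015, 1.0, 0.019, -0.001]
ft_force: [-1.4, 0.2, 2.1]
grip_width: 0.0307
grasp_force: 59.9
```

apply_moves --pt "-0.04 -0.015 0 0" --pt "0 0 0 0" --pt "-0.03 0 0.03 0" --pt "0 0 0 0" --pt "0 0 0 0"

```text
clock: 31.0
eef_pos: [0.6179, 0.0612, 0.0342]
tool_rot: [-0.015, 1.0, 0.019, -0.001]
ft_force: [-4.1, 0.4, 6.6]
grip_width: 0.0311
grasp_force: 60.5
```

apply_moves --pt "0 0 0 0" --pt "0 0 0 0" --pt "0 0 0.03 0" --pt "0 0 0 0" --pt "0 0 0 0"

```text
clock: 31.42
eef_pos: [0.6179, 0.0612, 0.0342]
tool_rot: [-0.015, 1.0, 0.019, -0.001]
ft_force: [-5.1, 0.1, 9.3]
grip_width: 0.0306
grasp_force: 61.0
```

apply_moves --pt "0 0 0 0" --pt "0 0 0 0" --pt "0 0 0 0" --pt "0 0 0 0" --pt "0 0 0 0" --claw 0.4

```text
clock: 31.83
eef_pos: [0.6186, 0.0611, 0.0327]
tool_rot: [-0.015, 1.0, 0.019, -0.001]
ft_force: [0.5, 0.2, 0.1]
grip_width: 0.051
grasp_force: 0.0
```

apply_moves --pt "0 0 -0.5 0" --pt "0 0 -1 0" --pt "0 0 -1 0" --pt "0 0 -1 0" --pt "0 0 -1 0"

```text
clock: 32.25
eef_pos: [0.6187, 0.0577, 0.1245]
tool_rot: [-0.015, 1.0, 0.019, -0.001]
ft_force: [-0.2, -0.2, -0.1]
grip_width: 0.0515
grasp_force: 0.0
```

apply_moves --pt "1 0 -1 0" --pt "1 0 -1 0" --pt "0 0 0 0" --pt "0 0 0 0" --pt "0 0 0 0"

```text
clock: 32.67
eef_pos: [0.5792, 0.0551, 0.1632]
tool_rot: [-0.015, 1.0, 0.019, -0.0]
ft_force: [-0.5, 0.0, 0.9]
grip_width: 0.0514
grasp_force: 0.0
```

```bash
python3 - <<'E'
from h import *
c=shot('wrist','w15.png');to((.58,-.26,.1),190)
cv2.imwrite('pics/w15c.png',cv2.resize(c['image'][60:300,100:430],None,fx=2.4,fy=2.4,interpolation=cv2.INTER_CUBIC))
h=cv2.cvtColor(c['image'],cv2.COLOR_BGR2HSV);k,l,s,ce=cv2.connectedComponentsWithStats(cv2.inRange(h,(8,90,70),(28,255,255)))
for i in range(1,k):
    if s[i,4]>20: print(ce[i].round(1)); B=onz(c,*ce[i],.03);print(B.round(4),'lines',.1496+.0291*(B[0]-.62),.0617+.0293*(B[0]-.62))
E
```

```text
at [0.5789 0.0551 0.1625] psi -178.31 lean [-0.002  0.037] -> shift units [  0.41 -15.86   2.53] turn units -0.13844295435520734 j6 0.05
[255.3 256.8]
[0.6453 0.0624 0.03  ] lines 0.15033586048816053 0.06244091794856026
[352.  255.6]
[0.6434 0.1496 0.03  ] lines 0.1502813522506383 0.062386035083976006
```

View pics/w15c.png

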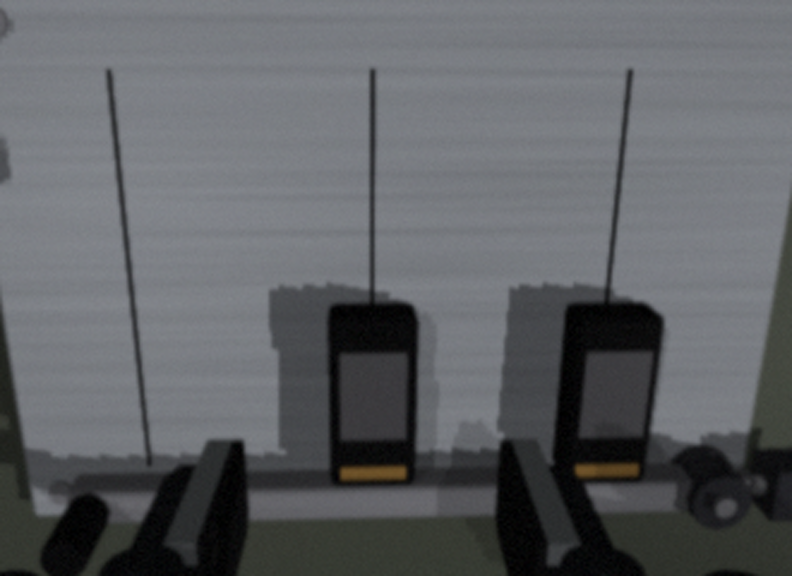

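Both longs are centred on their lines and flush. Brass is within 0.7 mm of each line, with the pack ends on the bar at crop (373,480) and (605,476). Now the shorts, starting with C.

apply_moves --pt "0 -1 -0.1 0" --pt "0 -1 0 0" --pt "0 -1 0 0" --pt "0 -1 0 0" --pt "0 -1 0 0" --claw 0.3

```text
clock: 33.13
eef_pos: [0.5816, -0.0457, 0.1595]
tool_rot: [-0.015, 1.0, 0.019, -0.002]
ft_force: [0.7, 0.2, 0.5]
grip_width: 0.0597
grasp_force: 0.0
```

apply_moves --pt "0 -1 0 0" --pt "0 -1 0 0" --pt "0 -1 0 0" --pt "0 -1 0 0" --pt "0 -1 0 0"

```text
clock: 33.55
eef_pos: [0.5846, -0.1457, 0.1557]
tool_rot: [-0.015, 1.0, 0.019, -0.002]
ft_force: [0.9, -0.7, -0.7]
grip_width: 0.0597
grasp_force: 0.0
```

apply_moves --pt "0 -1 0 0" --pt "0 -1 0 0" --pt "0 -1 0 -0.069" --pt "0 -1 0 -0.069" --pt "0 0 0 0"

```text
clock: 33.97
eef_pos: [0.5884, -0.2283, 0.1523]
tool_rot: [-0.086, 0.996, 0.018, -0.0]
ft_force: [-1.4, -0.7, 0.2]
grip_width: 0.0599
grasp_force: 0.0
```

```bash
cat >> h.py <<'E'
def shorts(c):
    h=cv2.cvtColor(c['image'],cv2.COLOR_BGR2HSV);k,l,s,ce=cv2.connectedComponentsWithStats(cv2.inRange(h,(8,90,70),(28,255,255)))
    for i in range(1,k):
        if s[i,4]>20:
            B,L=label(c,*ce[i]);n=np.linalg.norm(B-L);u=(B-L)/n
            if .017<n<.022: print('  SHORT centre',(B-.017*u)[:2].round(4))
E
python3 - <<'E'
from h import *
c=shot('wrist','w16.png');shorts(c);to((.583,-.26,.023),190)
E
```

```text
brass [ 88.1 182.5] [ 0.6059 -0.3566  0.02  ] label [ 82.7 159. ] [ 0.5869 -0.361   0.02  ] sep 0.0194 yaw 12.8
  SHORT centre [ 0.5893 -0.3604]
brass [212.2 193.8] [ 0.5996 -0.2571  0.02  ] label [211.5 170.8] [ 0.5803 -0.2602  0.02  ] sep 0.0196 yaw 9.1
  SHORT centre [ 0.5828 -0.2598]
at [ 0.5882 -0.2264  0.1524] psi -170.23 lean [-0.004  0.038] -> shift units [ 0.56 -1.86  6.4 ] turn units -0.003849679613153967 j6 -0.55
```

apply_moves --pt "0.28 -0.93 0 0" --pt "0.28 -0.93 0 0" --pt "0 0 1 0" --pt "0 0 1 0" --pt "0 0 1 0"

```text
clock: 34.43
eef_pos: [0.5839, -0.2603, 0.0917]
tool_rot: [-0.086, 0.996, 0.019, 0.0]
ft_force: [0.2, 0.7, -0.1]
grip_width: 0.0601
grasp_force: 0.0
```

apply_moves --pt "0 0 1 0" --pt "0 0 1 0" --pt "0 0 0.9 0" --pt "0 0 0.5 0" --pt "0 0 0 0"

```text
clock: 34.85
eef_pos: [0.5815, -0.2563, 0.0214]
tool_rot: [-0.087, 0.996, 0.02, -0.002]
ft_force: [0.3, -0.1, -0.2]
grip_width: 0.0599
grasp_force: 0.0
```

```bash
python3 - <<'E'
from h import *
to((.583,-.26,.023),190)
E
```

```text
at [ 0.5815 -0.2563  0.0214] psi -170.0 lean [-0.009  0.04 ] -> shift units [-0.04 -0.19 -0.09] turn units -4.287713977457012e-05 j6 -0.6
```

apply_moves --pt "0 -0.15 -0.03 0" --pt "0 0 0 0" --pt "0 0 0 0" --pt "0 0 0 0" --pt "0 0 0 0" --claw 0.9

```text
clock: 35.27
eef_pos: [0.5853, -0.262, 0.0274]
tool_rot: [-0.087, 0.996, 0.018, 0.002]
ft_force: [0.4, -0.1, 4.9]
grip_width: 0.0306
grasp_force: 61.1
```

apply_moves --pt "0 0 0 0" --pt "0 0 -0.5 0" --pt "0 0 -1 0" --pt "0 0 -1 0" --pt "0 0 -1 0"

```text
clock: 35.68
eef_pos: [0.5835, -0.2636, 0.0961]
tool_rot: [-0.087, 0.996, 0.019, -0.0]
ft_force: [0.8, -0.3, -0.8]
grip_width: 0.0312
grasp_force: 60.6
```

apply_moves --pt "0 0 -1 0.082" --pt "0 0 -0.5 0.081" --pt "0.05 1 0 0" --pt "0.05 1 0 0" --pt "0.05 1 0 0"

```text
clock: 36.1
eef_pos: [0.5806, -0.2048, 0.1283]
tool_rot: [-0.001, 1.0, 0.019, -0.001]
ft_force: [0.4, 0.6, -0.8]
grip_width: 0.0301
grasp_force: 60.7
```

apply_moves --pt "0.05 1 0 0" --pt "0.05 1 0 0" --pt "0.05 1 0 0" --pt "0.05 1 0 0" --pt "0.05 1 0 0"

```text
clock: 36.52
eef_pos: [0.5751, -0.1042, 0.1317]
tool_rot: [-0.002, 1.0, 0.019, -0.002]
ft_force: [-0.1, 0.3, -0.2]
grip_width: 0.0306
grasp_force: 60.7
```

apply_moves --pt "0.05 1 0 0" --pt "0.05 1 0 0" --pt "0.05 1 0 0" --pt "0.05 1 0 0" --pt "0.05 1 0 0"

```text
clock: 36.93
eef_pos: [0.5698, -0.0043, 0.1355]
tool_rot: [-0.002, 1.0, 0.019, -0.002]
ft_force: [0.1, 0.1, -0.9]
grip_width: 0.0307
grasp_force: 60.7
```

apply_moves --pt "0.05 1 0 0" --pt "0.05 1 0 0" --pt "0.05 1 0 0" --pt "0.05 1 0 0" --pt "0.05 1 0 0"

```text
clock: 37.35
eef_pos: [0.5645, 0.0955, 0.1392]
tool_rot: [-0.002, 1.0, 0.019, -0.002]
ft_force: [0.2, 0.9, -0.1]
grip_width: 0.0305
grasp_force: 60.7
```

apply_moves --pt "0.05 1 0 0" --pt "0.05 1 0 0" --pt "0.05 1 0 0" --pt "0.05 1 0 0" --pt "0.05 1 0 0"

```text
clock: 37.77
eef_pos: [0.5591, 0.1954, 0.1429]
tool_rot: [-0.002, 1.0, 0.018, -0.002]
ft_force: [0.6, -0.2, -0.4]
grip_width: 0.0304
grasp_force: 60.7
```

```bash
python3 - <<'E'
from h import *
o=bot.get_obs();print(o['grip_width'],o['grasp_force'])
to((.56,.375,.055),180);c=shot('wrist','w17.png')
m=cv2.inRange(cv2.cvtColor(c['image'],cv2.COLOR_BGR2HSV),(100,120,30),(130,255,255));k,l,s,ce=cv2.connectedComponentsWithStats(m);i=1+s[1:,4].argmax();print(s[i])
q=cv2.boxPoints(cv2.minAreaRect(np.argwhere(l==i)[:,::-1].astype(np.float32)));print([onz(c,*p,.05).round(3)[:2] for p in q])
E
```

```text
0.03041562729820662 60.65555533161387
at [0.5591 0.1954 0.1429] psi -179.81 lean [-0.003  0.037] -> shift units [-0.09  8.81  4.72] turn units 0.0031733704824508397 j6 0.32
[  373     0   139   288 30608]
[array([0.431, 0.268]), array([0.429, 0.352]), array([0.633, 0.407]), array([0.63 , 0.292])]
```

apply_moves --pt "0 1 0 0" --pt "0 1 0 0" --pt "0 1 0 0" --pt "0 1 0 0" --pt "0 1 0 0"

```text
clock: 38.23
eef_pos: [0.559, 0.295, 0.1465]
tool_rot: [-0.002, 1.0, 0.018, -0.002]
ft_force: [0.0, 0.2, -0.5]
grip_width: 0.0304
grasp_force: 60.6
```

apply_moves --pt "0 1 0 0" --pt "0 1 0 0" --pt "0 1 0 0" --pt "0 0.8 0 0" --pt "0 0 0 0"

```text
clock: 38.65
eef_pos: [0.5585, 0.3734, 0.1492]
tool_rot: [-0.003, 1.0, 0.019, -0.001]
ft_force: [0.5, -0.1, -0.1]
grip_width: 0.0305
grasp_force: 60.6
```

```bash
python3 - <<'E'
from h import *
def bl(c):
    m=cv2.inRange(cv2.cvtColor(c['image'],cv2.COLOR_BGR2HSV),(100,120,30),(130,255,255));k,l,s,ce=cv2.connectedComponentsWithStats(m);return l,s
c=load('top2');l,s=bl(c);l[:, 160:]=0
i=np.bincount(l[l>0]).argmax();q=cv2.boxPoints(cv2.minAreaRect(np.argwhere(l==i)[:,::-1].astype(np.float32)))
Q=np.array([onz(c,*p,.05)[:2] for p in q]);print(q.round(),Q.round(3).tolist(),Q.mean(0).round(4),np.linalg.norm(Q[0]-Q[1]),np.linalg.norm(Q[1]-Q[2]))
# floor: triangulate check via side mask centroid
d=load('side2');l,s=bl(d);l[150:]=0;i=np.bincount(l[l>0]).argmax();q=cv2.boxPoints(cv2.minAreaRect(np.argwhere(l==i)[:,::-1].astype(np.float32)))
print('side',[onz(d,*p,.05)[:2].round(3).tolist() for p in q])
to((.56,.375,.055),180)
E
```

```text
[[ 78. 217.]
 [ 88. 138.]
 [144. 146.]
 [133. 224.]] [[0.437, 0.466], [0.645, 0.444], [0.62, 0.293], [0.413, 0.319]] [0.5288 0.3805] 0.2099450408034585 0.15289654857833318
side [[-0.468, 0.282], [-0.802, 1.144], [-0.364, 1.049], [-0.171, 0.248]]
at [0.5585 0.3734 0.1492] psi -179.61 lean [-0.003  0.039] -> shift units [-0.09 -0.1   4.71] turn units 0.006578182553706332 j6 0.57
```

apply_moves --pt "0 0 1 0" --pt "0 0 1 0" --pt "0 0 1 0" --pt "0 0 1 0" --pt "0 0 0.7 0"

```text
clock: 39.07
eef_pos: [0.5579, 0.3722, 0.0532]
tool_rot: [-0.001, 1.0, 0.017, -0.003]
ft_force: [0.0, -0.8, -1.4]
grip_width: 0.0306
grasp_force: 60.6
```

apply_moves --pt "0 0 0 0" --pt "0 0 0 0" --pt "0 0 0 0" --pt "0 0 0 0" --pt "0 0 0 0" --claw 0.4

```text
clock: 39.48
eef_pos: [0.56, 0.3744, 0.0572]
tool_rot: [-0.002, 1.0, 0.019, 0.0]
ft_force: [0.1, -0.5, -0.2]
grip_width: 0.0511
grasp_force: 0.0
```

apply_moves --pt "0 0 -1 0" --pt "0 0 -1 0" --pt "0 0 -1 0" --pt "0 0 -1 0" --pt "0 0 -1 0"

```text
clock: 39.9
eef_pos: [0.5595, 0.3703, 0.1575]
tool_rot: [-0.002, 1.0, 0.019, -0.0]
ft_force: [-0.3, 0.7, -0.7]
grip_width: 0.0511
grasp_force: 0.0
```

```bash
python3 - <<'E'
from h import *
c=shot('wrist');h=cv2.cvtColor(c['image'],cv2.COLOR_BGR2HSV);k,l,s,ce=cv2.connectedComponentsWithStats(cv2.inRange(h,(8,90,50),(28,255,255)))
for i in range(1,k):
    if s[i,4]>20: print(s[i,4],ce[i].round(1),onz(c,*ce[i],.024).round(4))
to((.586,-.33,.15),180)
E
```

```text
264 [249.4 199.1] [0.5708 0.3708 0.024 ]
99 [  5.1 282.8] [0.6487 0.1517 0.024 ]
at [0.5615 0.3715 0.1627] psi -179.81 lean [0.006 0.042] -> shift units [ -1.11 -35.07  -0.84] turn units 0.0031865209405149623 j6 0.57
```

Short C is in the bin. Next, D.

apply_moves --pt "-0.03 -1 -0.04 0" --pt "-0.03 -1 -0.04 0" --pt "-0.03 -1 -0.04 0" --pt "-0.03 -1 -0.04 0" --pt "-0.03 -1 -0.04 0" --claw 0.3

```text
clock: 40.37
eef_pos: [0.5628, 0.2695, 0.1564]
tool_rot: [-0.002, 1.0, 0.019, -0.0]
ft_force: [-0.0, 0.6, 0.3]
grip_width: 0.0599
grasp_force: 0.0
```

apply_moves --pt "-0.03 -1 -0.04 0" --pt "-0.03 -1 -0.04 0" --pt "-0.03 -1 -0.04 0" --pt "-0.03 -1 -0.04 0" --pt "-0.03 -1 -0.04 0"

```text
clock: 40.78
eef_pos: [0.5662, 0.1692, 0.1567]
tool_rot: [-0.002, 1.0, 0.019, -0.0]
ft_force: [-0.0, -0.0, 0.1]
grip_width: 0.0598
grasp_force: 0.0
```

apply_moves --pt "-0.03 -1 -0.04 0" --pt "-0.03 -1 -0.04 0" --pt "-0.03 -1 -0.04 0" --pt "-0.03 -1 -0.04 0" --pt "-0.03 -1 -0.04 0"

```text
clock: 41.2
eef_pos: [0.5696, 0.0691, 0.157]
tool_rot: [-0.002, 1.0, 0.019, -0.0]
ft_force: [-0.3, 0.6, -0.3]
grip_width: 0.0598
grasp_force: 0.0
```

apply_moves --pt "-0.03 -1 -0.04 0" --pt "-0.03 -1 -0.04 0" --pt "-0.03 -1 -0.04 0" --pt "-0.03 -1 -0.04 0" --pt "-0.03 -1 -0.04 0"

```text
clock: 41.62
eef_pos: [0.5729, -0.0311, 0.1573]
tool_rot: [-0.002, 1.0, 0.019, -0.0]
ft_force: [0.2, 0.0, 0.3]
grip_width: 0.0596
grasp_force: 0.0
```

apply_moves --pt "-0.03 -1 -0.04 0" --pt "-0.03 -1 -0.04 0" --pt "-0.03 -1 -0.04 0" --pt "-0.03 -1 -0.04 0" --pt "-0.03 -1 -0.04 0"

```text
clock: 42.03
eef_pos: [0.5763, -0.1312, 0.1575]
tool_rot: [-0.002, 1.0, 0.018, -0.0]
ft_force: [0.1, -0.1, -0.7]
grip_width: 0.0602
grasp_force: 0.0
```

apply_moves --pt "-0.03 -1 -0.04 0" --pt "-0.03 -1 -0.04 0" --pt "-0.03 -1 -0.04 0" --pt "-0.03 -1 -0.04 0" --pt "-0.03 -1 -0.04 0"

```text
clock: 42.45
eef_pos: [0.5795, -0.2313, 0.1578]
tool_rot: [-0.002, 1.0, 0.018, -0.0]
ft_force: [-1.4, -0.4, -0.4]
grip_width: 0.0599
grasp_force: 0.0
```

apply_moves --pt "-0.03 -1 0 0" --pt "-0.03 -1 0 0" --pt "-0.03 -1 0 -0.1" --pt "-0.03 -1 0 -0.1" --pt "0 0 0 0"

```text
clock: 42.87
eef_pos: [0.5841, -0.3139, 0.1543]
tool_rot: [-0.106, 0.994, 0.017, 0.002]
ft_force: [-0.0, -0.0, -0.2]
grip_width: 0.0598
grasp_force: 0.0
```

```bash
python3 - <<'E'
from h import *
c=shot('wrist','w18.png');shorts(c);to((.5893,-.361,.023),192.5)
E
```

```text
brass [88.2 42.7] [ 0.5031 -0.4479  0.02  ] label [86.7 14.6] [ 0.4852 -0.4498  0.02  ] sep 0.018 yaw 6.2
  SHORT centre [ 0.4862 -0.4497]
brass [194.2 199.1] [ 0.6057 -0.3565  0.02  ] label [192.1 176.9] [ 0.5869 -0.3611  0.02  ] sep 0.0194 yaw 13.7
  SHORT centre [ 0.5892 -0.3605]
at [ 0.584  -0.3121  0.1542] psi -168.0 lean [-0.001  0.036] -> shift units [ 0.29 -2.68  6.47] turn units -0.008358945845200576 j6 -0.71
```

apply_moves --pt "0.15 -0.9 0 -0.01" --pt "0.14 -0.9 0 0" --pt "0 -0.88 0.5 0" --pt "0 0 1 0" --pt "0 0 1 0"

```text
clock: 43.33
eef_pos: [0.591, -0.3624, 0.1029]
tool_rot: [-0.11, 0.994, 0.018, 0.003]
ft_force: [-0.8, 0.6, -0.5]
grip_width: 0.0601
grasp_force: 0.0
```

apply_moves --pt "0 0 1 0" --pt "0 0 1 0" --pt "0 0 1 0" --pt "0 0 0.4 0" --pt "0 0 0 0"

```text
clock: 43.75
eef_pos: [0.5883, -0.3571, 0.0315]
tool_rot: [-0.111, 0.994, 0.02, -0.001]
ft_force: [-0.1, 0.5, -0.7]
grip_width: 0.06
grasp_force: 0.0
```

```bash
python3 - <<'E'
from h import *
to((.5892,-.361,.023),193)
E
```

```text
at [ 0.5883 -0.3571  0.0315] psi -167.2 lean [-0.007  0.04 ] -> shift units [ 0.   -0.22  0.42] turn units -0.0033536789857483503 j6 -0.78
```

apply_moves --pt "0 -0.16 0.4 0" --pt "0 0 0 0" --pt "0 0 0 0" --pt "0 0 0 0" --pt "0 0 0 0"

```text
clock: 44.17
eef_pos: [0.5911, -0.3623, 0.027]
tool_rot: [-0.111, 0.994, 0.018, 0.002]
ft_force: [0.5, -0.1, -1.0]
grip_width: 0.0596
grasp_force: 0.0
```

apply_moves --pt "0 0 0 0" --pt "0 0 0 0" --pt "0 0 0 0" --pt "0 0 0 0" --pt "0 0 0 0" --claw 0.9

```text
clock: 44.58
eef_pos: [0.5909, -0.3622, 0.0267]
tool_rot: [-0.111, 0.994, 0.018, 0.002]
ft_force: [-0.1, 0.4, 4.5]
grip_width: 0.0304
grasp_force: 60.8
```

apply_moves --pt "0 0 -0.5 0" --pt "0 0 -1 0" --pt "0 0 -1 0" --pt "0 0 -1 0" --pt "0 0 -1 0"

```text
clock: 45.0
eef_pos: [0.5902, -0.365, 0.1165]
tool_rot: [-0.111, 0.994, 0.019, 0.0]
ft_force: [0.5, -1.2, -1.6]
grip_width: 0.0308
grasp_force: 60.2
```

apply_moves --pt "0 0 0 0.108" --pt "0 0 0 0.105" --pt "0.12 1 0 0" --pt "0.12 1 0 0" --pt "0.12 1 0 0"

```text
clock: 45.42
eef_pos: [0.5828, -0.3048, 0.1178]
tool_rot: [0.0, 1.0, 0.019, -0.002]
ft_force: [-0.1, 0.7, -1.0]
grip_width: 0.0302
grasp_force: 60.2
```

apply_moves --pt "0.12 1 0 0" --pt "0.12 1 0 0" --pt "0.12 1 0 0" --pt "0.12 1 0 0" --pt "0.12 1 0 0"

```text
clock: 45.83
eef_pos: [0.5709, -0.2043, 0.1219]
tool_rot: [-0.0, 1.0, 0.019, -0.001]
ft_force: [-0.1, 0.1, -0.7]
grip_width: 0.0303
grasp_force: 60.2
```

apply_moves --pt "0.12 1 0 0" --pt "0.12 1 0 0" --pt "0.12 1 0 0" --pt "0.12 1 0 0" --pt "0.12 1 0 0"

```text
clock: 46.25
eef_pos: [0.5589, -0.1044, 0.1257]
tool_rot: [-0.0, 1.0, 0.019, -0.001]
ft_force: [0.3, -0.3, -1.0]
grip_width: 0.0311
grasp_force: 60.2
```

apply_moves --pt "0.12 1 0 0" --pt "0.12 1 0 0" --pt "0.12 1 0 0" --pt "0.12 1 0 0" --pt "0.12 1 0 0"

```text
clock: 46.67
eef_pos: [0.5469, -0.0046, 0.1295]
tool_rot: [-0.0, 1.0, 0.019, -0.001]
ft_force: [1.0, 0.3, -1.2]
grip_width: 0.0305
grasp_force: 60.2
```

apply_moves --pt "0.12 1 0 0" --pt "0.12 1 0 0" --pt "0.12 1 0 0" --pt "0.12 1 0 0" --pt "0.12 1 0 0"

```text
clock: 47.08
eef_pos: [0.5349, 0.0953, 0.1332]
tool_rot: [-0.0, 1.0, 0.019, -0.001]
ft_force: [0.4, 0.3, -0.3]
grip_width: 0.0304
grasp_force: 60.2
```

apply_moves --pt "0.12 1 0 0" --pt "0.12 1 0 0" --pt "0.12 1 0 0" --pt "0.12 1 0 0" --pt "0.12 1 0 0"

```text
clock: 47.5
eef_pos: [0.5229, 0.1952, 0.1369]
tool_rot: [-0.0, 1.0, 0.019, -0.001]
ft_force: [0.5, -0.2, -0.1]
grip_width: 0.0307
grasp_force: 60.2
```

apply_moves --pt "0.12 1 0 0" --pt "0.12 1 0 0" --pt "0.12 1 0 0" --pt "0.12 1 0 0" --pt "0.12 1 0 0"

```text
clock: 47.92
eef_pos: [0.5108, 0.2951, 0.1406]
tool_rot: [-0.0, 1.0, 0.018, -0.001]
ft_force: [0.4, 0.0, -1.7]
grip_width: 0.0304
grasp_force: 60.2
```

```bash
python3 - <<'E'
from h import *
o=bot.get_obs();print(o['grip_width'],o['grasp_force']);to((.505,.38,.055),180)
E
```

```text
0.030443018358497446 60.2283199026715
at [0.5108 0.2951 0.1406] psi -179.98 lean [-0.003  0.037] -> shift units [0.28 4.09 4.44] turn units 0.00032799526624103235 j6 0.51
```

apply_moves --pt "0.1 1 0 0" --pt "0.1 1 0 0" --pt "0.1 1 0 0" --pt "0.1 1 0 0" --pt "0 0.1 0 0"

```text
clock: 48.33
eef_pos: [0.5025, 0.3795, 0.1437]
tool_rot: [-0.002, 1.0, 0.019, -0.001]
ft_force: [0.4, 0.4, -1.0]
grip_width: 0.0305
grasp_force: 60.2
```

apply_moves --pt "0 0 1 0" --pt "0 0 1 0" --pt "0 0 1 0" --pt "0 0 1 0" --pt "0 0 0.4 0"

```text
clock: 48.75
eef_pos: [0.5013, 0.3777, 0.0525]
tool_rot: [0.0, 1.0, 0.017, -0.003]
ft_force: [-0.6, -1.2, -0.9]
grip_width: 0.0301
grasp_force: 60.3
```

apply_moves --pt "0 0 0 0" --pt "0 0 0 0" --pt "0 0 0 0" --pt "0 0 0 0" --pt "0 0 0 0" --claw 0.4

```text
clock: 49.17
eef_pos: [0.5041, 0.3801, 0.0574]
tool_rot: [-0.0, 1.0, 0.019, 0.0]
ft_force: [0.2, -0.7, 0.0]
grip_width: 0.0513
grasp_force: 0.0
```

apply_moves --pt "0 0 -1 0" --pt "0 0 -1 0" --pt "0 0 -1 0" --pt "0 0 -1 0" --pt "0 0 -1 0"

```text
clock: 49.58
eef_pos: [0.5036, 0.3759, 0.1576]
tool_rot: [-0.0, 1.0, 0.019, -0.0]
ft_force: [0.1, -0.4, 0.2]
grip_width: 0.0512
grasp_force: 0.0
```

```bash
python3 - <<'E'
from h import *
c=shot('wrist');h=cv2.cvtColor(c['image'],cv2.COLOR_BGR2HSV);k,l,s,ce=cv2.connectedComponentsWithStats(cv2.inRange(h,(8,90,50),(28,255,255)))
for i in range(1,k):
    if s[i,4]>20: print(s[i,4],ce[i].round(1),onz(c,*ce[i],.024).round(4))
to((.483,-.42,.15),180)
E
```

```text
255 [251.8 201.8] [0.5174 0.3783 0.024 ]
209 [244.  258.2] [0.5711 0.3712 0.024 ]
160 [ 10.  334.8] [0.6503 0.1469 0.024 ]
at [0.5055 0.3771 0.1626] psi -179.99 lean [0.005 0.043] -> shift units [  1.14 -39.85  -1.08] turn units 0.00014085523831113277 j6 0.63
```

Both shorts are in the bin. Now E.

apply_moves --pt "0.03 -1 -0.04 0" --pt "0.03 -1 -0.04 0" --pt "0.03 -1 -0.04 0" --pt "0.03 -1 -0.04 0" --pt "0.03 -1 -0.04 0" --claw 0.3

```text
clock: 50.05
eef_pos: [0.5005, 0.275, 0.1566]
tool_rot: [-0.0, 1.0, 0.019, -0.0]
ft_force: [0.8, 0.7, 1.1]
grip_width: 0.0599
grasp_force: 0.0
```

apply_moves --pt "0.03 -1 -0.04 0" --pt "0.03 -1 -0.04 0" --pt "0.03 -1 -0.04 0" --pt "0.03 -1 -0.04 0" --pt "0.03 -1 -0.04 0"

```text
clock: 50.47
eef_pos: [0.4976, 0.1748, 0.1569]
tool_rot: [-0.0, 1.0, 0.019, -0.0]
ft_force: [0.3, -1.1, 1.5]
grip_width: 0.0599
grasp_force: 0.0
```

apply_moves --pt "0.03 -1 -0.04 0" --pt "0.03 -1 -0.04 0" --pt "0.03 -1 -0.04 0" --pt "0.03 -1 -0.04 0" --pt "0.03 -1 -0.04 0"

```text
clock: 50.88
eef_pos: [0.4947, 0.0746, 0.1572]
tool_rot: [-0.0, 1.0, 0.019, -0.0]
ft_force: [-0.1, -0.0, 0.8]
grip_width: 0.06
grasp_force: 0.0
```

apply_moves --pt "0.03 -1 -0.04 0" --pt "0.03 -1 -0.04 0" --pt "0.03 -1 -0.04 0" --pt "0.03 -1 -0.04 0" --pt "0.03 -1 -0.04 0"

```text
clock: 51.3
eef_pos: [0.4917, -0.0256, 0.1575]
tool_rot: [-0.0, 1.0, 0.019, -0.0]
ft_force: [0.0, 0.8, 0.4]
grip_width: 0.0598
grasp_force: 0.0
```

apply_moves --pt "0.03 -1 -0.04 0" --pt "0.03 -1 -0.04 0" --pt "0.03 -1 -0.04 0" --pt "0.03 -1 -0.04 0" --pt "0.03 -1 -0.04 0"

```text
clock: 51.72
eef_pos: [0.4887, -0.1257, 0.1578]
tool_rot: [-0.0, 1.0, 0.018, -0.0]
ft_force: [0.3, -0.2, -1.1]
grip_width: 0.0599
grasp_force: 0.0
```

apply_moves --pt "0.03 -1 -0.04 0" --pt "0.03 -1 -0.04 0" --pt "0.03 -1 -0.04 0" --pt "0.03 -1 -0.04 0" --pt "0.03 -1 -0.04 0"

```text
clock: 52.13
eef_pos: [0.4857, -0.2259, 0.158]
tool_rot: [-0.0, 1.0, 0.018, -0.0]
ft_force: [-1.4, -0.4, 0.7]
grip_width: 0.06
grasp_force: 0.0
```

apply_moves --pt "0.03 -1 -0.04 0" --pt "0.03 -1 -0.04 0" --pt "0.03 -1 -0.04 0" --pt "0.03 -1 -0.04 0" --pt "0.03 -1 -0.04 0"

```text
clock: 52.55
eef_pos: [0.4827, -0.326, 0.1583]
tool_rot: [-0.0, 1.0, 0.018, -0.0]
ft_force: [-0.8, -0.6, 0.6]
grip_width: 0.0595
grasp_force: 0.0
```

apply_moves --pt "0.03 -1 0 0" --pt "0.03 -1 0 0" --pt "0.03 -1 0 -0.045" --pt "0.03 -1 0 -0.045" --pt "0 0 0 0"

```text
clock: 52.97
eef_pos: [0.4809, -0.4085, 0.1548]
tool_rot: [-0.046, 0.999, 0.017, 0.0]
ft_force: [-0.4, -0.3, -1.0]
grip_width: 0.06
grasp_force: 0.0
```

```bash
python3 - <<'E'
from h import *
c=shot('wrist','w19.png');shorts(c);to((.4865,-.45,.023),185.5)
E
```

```text
brass [199.2 206.8] [ 0.5034 -0.4489  0.02  ] label [198.3 184.8] [ 0.484  -0.4504  0.02  ] sep 0.0195 yaw 4.4
  SHORT centre [ 0.4865 -0.4502]
at [ 0.4809 -0.4066  0.1547] psi -174.75 lean [-0.001  0.036] -> shift units [-0.06 -2.43  6.5 ] turn units -0.00414068870322429 j6 -0.81
```

apply_moves --pt "-0.06 -0.82 0 0.006" --pt "0 -0.82 0 0" --pt "0 -0.82 0.5 0" --pt "0 0 1 0" --pt "0 0 1 0"

```text
clock: 53.43
eef_pos: [0.4875, -0.4523, 0.1036]
tool_rot: [-0.044, 0.999, 0.018, 0.001]
ft_force: [0.4, 0.1, -0.4]
grip_width: 0.0596
grasp_force: 0.0
```

apply_moves --pt "0 0 1 0" --pt "0 0 1 0" --pt "0 0 1 0" --pt "0 0 0.4 0" --pt "0 0 0 0"

```text
clock: 53.85
eef_pos: [0.4853, -0.4469, 0.0325]
tool_rot: [-0.044, 0.999, 0.021, -0.002]
ft_force: [-0.2, 0.2, 0.8]
grip_width: 0.0596
grasp_force: 0.0
```

```bash
python3 - <<'E'
from h import *
to((.4865,-.4507,.024),184.5)
E
```

```text
at [ 0.4853 -0.4469  0.0325] psi -174.92 lean [-0.006  0.041] -> shift units [-0.05 -0.21  0.42] turn units 0.009720533037778978 j6 -0.84
```

apply_moves --pt "0 -0.15 0.45 0" --pt "0 0 0 0" --pt "0 0 0 0" --pt "0 0 0 0" --pt "0 0 0 0"

```text
clock: 54.27
eef_pos: [0.4872, -0.4524, 0.0268]
tool_rot: [-0.044, 0.999, 0.018, 0.0]
ft_force: [0.0, -0.5, 0.8]
grip_width: 0.0597
grasp_force: 0.0
```

apply_moves --pt "0 0 0 0" --pt "0 0 0 0" --pt "0 0 0 0" --pt "0 0 0 0" --pt "0 0 0 0" --claw 0.9

```text
clock: 54.68
eef_pos: [0.4871, -0.4522, 0.0266]
tool_rot: [-0.044, 0.999, 0.018, 0.0]
ft_force: [-0.3, 1.7, 5.3]
grip_width: 0.0302
grasp_force: 60.6
```

apply_moves --pt "0 0 -0.5 0" --pt "0 0 -1 0" --pt "0 0 -1 0" --pt "0 0 -1 0" --pt "0 0 -1 0"

```text
clock: 55.1
eef_pos: [0.4865, -0.4549, 0.1164]
tool_rot: [-0.044, 0.999, 0.019, -0.001]
ft_force: [0.4, 0.2, -0.5]
grip_width: 0.0303
grasp_force: 60.0
```

apply_moves --pt "0 0 0 0.04" --pt "0 0 0 0.04" --pt "0.03 1 0 0" --pt "0.03 1 0 0" --pt "0.03 1 0 0"

```text
clock: 55.52
eef_pos: [0.4843, -0.3946, 0.1177]
tool_rot: [-0.002, 1.0, 0.019, -0.001]
ft_force: [0.5, -0.3, -0.8]
grip_width: 0.0304
grasp_force: 60.0
```

apply_moves --pt "0.03 1 0 0" --pt "0.03 1 0 0" --pt "0.03 1 0 0" --pt "0.03 1 0 0" --pt "0.03 1 0 0"

```text
clock: 55.93
eef_pos: [0.481, -0.2942, 0.1217]
tool_rot: [-0.002, 1.0, 0.019, -0.001]
ft_force: [-0.0, -1.2, -1.0]
grip_width: 0.0305
grasp_force: 60.0
```

apply_moves --pt "0.03 1 0 0" --pt "0.03 1 0 0" --pt "0.03 1 0 0" --pt "0.03 1 0 0" --pt "0.03 1 0 0"

```text
clock: 56.35
eef_pos: [0.4776, -0.1944, 0.1255]
tool_rot: [-0.002, 1.0, 0.019, -0.001]
ft_force: [0.5, 0.6, -0.8]
grip_width: 0.0303
grasp_force: 60.0
```

apply_moves --pt "0.03 1 0 0" --pt "0.03 1 0 0" --pt "0.03 1 0 0" --pt "0.03 1 0 0" --pt "0.03 1 0 0"

```text
clock: 56.77
eef_pos: [0.4741, -0.0945, 0.1293]
tool_rot: [-0.002, 1.0, 0.019, -0.001]
ft_force: [0.1, -0.0, -0.6]
grip_width: 0.0307
grasp_force: 60.0
```

apply_moves --pt "0.03 1 0 0" --pt "0.03 1 0 0" --pt "0.03 1 0 0" --pt "0.03 1 0 0" --pt "0.03 1 0 0"

```text
clock: 57.18
eef_pos: [0.4707, 0.0054, 0.1331]
tool_rot: [-0.002, 1.0, 0.019, -0.001]
ft_force: [-0.7, 0.1, -1.0]
grip_width: 0.0303
grasp_force: 60.0
```

apply_moves --pt "0.03 1 0 0" --pt "0.03 1 0 0" --pt "0.03 1 0 0" --pt "0.03 1 0 0" --pt "0.03 1 0 0"

```text
clock: 57.6
eef_pos: [0.4673, 0.1052, 0.1368]
tool_rot: [-0.002, 1.0, 0.019, -0.001]
ft_force: [0.3, 0.2, -1.3]
grip_width: 0.0303
grasp_force: 60.0
```

apply_moves --pt "0.03 1 0 0" --pt "0.03 1 0 0" --pt "0.03 1 0 0" --pt "0.03 1 0 0" --pt "0.03 1 0 0"

```text
clock: 58.02
eef_pos: [0.4638, 0.2051, 0.1405]
tool_rot: [-0.002, 1.0, 0.018, -0.001]
ft_force: [0.3, -0.4, -1.8]
grip_width: 0.0306
grasp_force: 60.0
```

apply_moves --pt "0.03 1 0 0" --pt "0.03 1 0 0" --pt "0.03 1 0 0" --pt "0.03 1 0 0" --pt "0.03 1 0 0"

```text
clock: 58.43
eef_pos: [0.4603, 0.305, 0.1441]
tool_rot: [-0.002, 1.0, 0.018, -0.001]
ft_force: [-0.5, -0.6, -1.8]
grip_width: 0.0304
grasp_force: 60.0
```

```bash
python3 - <<'E'
from h import *
o=bot.get_obs();print(o['grip_width'],o['grasp_force']);to((.462,.386,.055),180)
E
```

```text
0.030446745579766284 59.99386106617749
at [0.4603 0.305  0.1441] psi -179.74 lean [-0.003  0.037] -> shift units [-0.11  3.88  4.6 ] turn units 0.004353375734056423 j6 0.56
```

apply_moves --pt "0 1 0 0" --pt "0 1 0 0" --pt "0 1 0 0" --pt "0 0.9 0 0" --pt "0 0 0 0"

```text
clock: 58.85
eef_pos: [0.4602, 0.3853, 0.1471]
tool_rot: [-0.004, 1.0, 0.02, -0.001]
ft_force: [0.9, -0.0, -1.0]
grip_width: 0.0307
grasp_force: 60.0
```

apply_moves --pt "0 0 1 0" --pt "0 0 1 0" --pt "0 0 1 0" --pt "0 0 1 0" --pt "0 0 0.3 0"

```text
clock: 59.27
eef_pos: [0.4582, 0.3831, 0.0576]
tool_rot: [-0.002, 1.0, 0.016, -0.004]
ft_force: [-0.1, -1.1, -1.2]
grip_width: 0.0312
grasp_force: 60.0
```

apply_moves --pt "0 0 0 0" --pt "0 0 0 0" --pt "0 0 0 0" --pt "0 0 0 0" --pt "0 0 0 0" --claw 0.4

```text
clock: 59.68
eef_pos: [0.4612, 0.3859, 0.0626]
tool_rot: [-0.002, 1.0, 0.02, 0.0]
ft_force: [-0.5, 0.5, 0.4]
grip_width: 0.0512
grasp_force: 0.0
```

apply_moves --pt "0 0 -1 0" --pt "0 0 -1 0" --pt "0 0 -1 0" --pt "0 0 -1 0" --pt "0 0 -1 0"

```text
clock: 60.1
eef_pos: [0.4607, 0.3817, 0.1628]
tool_rot: [-0.002, 1.0, 0.019, -0.001]
ft_force: [0.4, -0.5, -0.9]
grip_width: 0.0512
grasp_force: 0.0
```

apply_moves --pt "0 -1 -1 0" --pt "0 -1 -1 0" --pt "0 -1 -1 0" --pt "0 -1 -1 0" --pt "0 -1 0 0"

```text
clock: 60.52
eef_pos: [0.4631, 0.279, 0.2427]
tool_rot: [-0.002, 1.0, 0.021, 0.003]
ft_force: [1.1, 0.3, 0.9]
grip_width: 0.0515
grasp_force: 0.0
```

apply_moves --pt "0 -1 0 0" --pt "0 -1 0 0" --pt "0 -1 0 0" --pt "0 0 0 0" --pt "0 0 0 0"

```text
clock: 60.93
eef_pos: [0.4616, 0.2181, 0.2359]
tool_rot: [-0.001, 1.0, 0.019, -0.0]
ft_force: [0.7, 1.2, 0.3]
grip_width: 0.0509
grasp_force: 0.0
```

```bash
python3 - <<'E'
from h import *
c=shot('wrist','w20.png');h=cv2.cvtColor(c['image'],cv2.COLOR_BGR2HSV);k,l,s,ce=cv2.connectedComponentsWithStats(cv2.inRange(h,(8,90,50),(28,255,255)))
to((0,0,0),180)
for i in range(1,k):
    if s[i,4]>20:
        z=.03 if onz(c,*ce[i],.03)[1]<.22 else .024
        B=onz(c,*ce[i],z);print(s[i,4],ce[i].round(1),B.round(4),'lines',(.1496+.0291*(B[0]-.62)).round(4),(.0617+.0293*(B[0]-.62)).round(4))
# top view: where are all brass strips
t=shot('top','top3.png');h=cv2.cvtColor(t['image'],cv2.COLOR_BGR2HSV);k,l,s,ce=cv2.connectedComponentsWithStats(cv2.inRange(h,(8,90,70),(28,255,255)))
for i in range(1,k):
    if s[i,4]>5 and ce[i][1]<260 and 65<ce[i][0]<455: print('top',s[i,4],ce[i].round(1),onz(t,*ce[i],.02).round(3))
E
```

```text
at [0.4617 0.2188 0.2357] psi -179.79 lean [-0.001  0.038] -> shift units [ 23.12 -11.3   11.37] turn units 0.0035429483301963197 j6 0.42
142 [407.5 169.5] [0.47   0.3917 0.024 ] lines 0.1452 0.0573
106 [389.5 209. ] [0.516  0.3783 0.024 ] lines 0.1466 0.0587
76 [377.6 251.4] [0.57   0.3716 0.024 ] lines 0.1481 0.0602
41 [198.7 310.3] [0.6432 0.1583 0.03  ] lines 0.1503 0.0624
top 6091 [206.2   7. ] [1.026 0.128 0.02 ]
top 27 [350.1  82.9] [ 0.788 -0.269  0.02 ]
top 29 [324.3  88. ] [ 0.775 -0.197  0.02 ]
top 30 [230.6 135.6] [0.648 0.065 0.02 ]
top 27 [198.3 137. ] [0.647 0.153 0.02 ]
top 10 [282.8 221.9] [ 0.409 -0.07   0.02 ]
```

apply_moves --pt "-0.6 -1 0 0" --pt "-0.6 -1 0 0" --pt "-0.6 -1 0 0" --pt "-0.6 -1 0 0" --pt "-0.6 -1 0 0" --claw 0

```text
clock: 61.45
eef_pos: [0.5225, 0.1194, 0.2311]
tool_rot: [-0.003, 1.0, 0.019, -0.001]
ft_force: [0.0, 0.2, 0.4]
grip_width: 0.0853
grasp_force: 0.0
```

apply_moves --pt "0 -1 0 0" --pt "0 0 0 0" --pt "0 0 0 0" --pt "0 0 0 0" --pt "0 0 0 0"

```text
clock: 61.87
eef_pos: [0.5218, 0.1003, 0.2304]
tool_rot: [-0.003, 1.0, 0.019, -0.001]
ft_force: [-0.3, -0.2, 0.1]
grip_width: 0.0852
grasp_force: 0.0
```

```bash
python3 - <<'E'
from h import *
c=shot('wrist','w21.png');to((.554,.1,.24),180);g=cv2.cvtColor(c['image'],cv2.COLOR_BGR2GRAY).astype(int)
for y0,k in((.1503,.1496),(.0624,.0617)):
    p=proj(c,(.644,y0,.03));h=cv2.cvtColor(c['image'],cv2.COLOR_BGR2HSV)
    m=cv2.inRange(h,(8,90,50),(28,255,255));n,l,s,ce=cv2.connectedComponentsWithStats(m)
    i=min(range(1,n),key=lambda i:np.hypot(*(ce[i]-p))+ (s[i,4]<20)*1e3);B=onz(c,*ce[i],.03)
    print('pred',p.round(1),'brass',ce[i].round(1),s[i].tolist(),B.round(4),'off',(B[1]-k-.0291*(B[0]-.62)).round(4))
    # dark outline edges at mid-body, top plane
    for x in (.595,.635):
        q=proj(c,(x,k+.0291*(x-.62),.03));v=int(round(q[1]));r=g[v];u=int(q[0]);a=[j for j in range(u-40,u+40)]
        print('row',v,x,r[u-22:u+23:1].tolist())
    u=int(ce[i][0]);print('col',u,list(zip(range(int(ce[i][1])-4,int(ce[i][1])+25),g[int(ce[i][1])-4:int(ce[i][1])+25,u].tolist())))
    yf=B[1]; xf=.6543-.0292*(yf-.04);print('face top/bot proj',proj(c,(xf,yf,.028)).round(1),proj(c,(xf,yf,.03)).round(1))
    u2=int(ce[i][0])-25;print('bar col',u2,g[int(ce[i][1])-12:int(ce[i][1])+25,u2].tolist(),int(ce[i][1])-12)
E
```

```text
at [0.5218 0.1003 0.2304] psi -179.64 lean [-0.002  0.038] -> shift units [-1.61 -0.01 -0.48] turn units 0.00603949372513739 j6 0.16
pred [291.1 269.1] brass [290.5 268.9] [280, 267, 22, 5, 101] [0.6437 0.1496 0.03  ] off -0.0007
row 230 0.595 [82, 83, 82, 82, 83, 82, 73, 38, 14, 7, 11, 13, 16, 15, 16, 17, 20, 20, 18, 22, 21, 19, 20, 20, 24, 24, 25, 23, 27, 27, 28, 31, 29, 28, 13, 14, 48, 101, 117, 118, 119, 125, 136, 139, 140]
row 262 0.635 [81, 81, 85, 84, 80, 79, 70, 39, 10, 8, 7, 8, 12, 11, 14, 13, 16, 10, 15, 12, 5, 8, 12, 16, 9, 14, 10, 11, 12, 9, 12, 9, 10, 9, 12, 31, 51, 61, 62, 64, 63, 63, 61, 60, 59]
col 290 [(264, 10), (265, 13), (266, 30), (267, 69), (268, 91), (269, 96), (270, 89), (271, 61), (272, 43), (273, 70), (274, 103), (275, 113), (276, 115), (277, 116), (278, 116), (279, 116), (280, 117), (281, 111), (282, 99), (283, 79), (284, 70), (285, 64), (286, 67), (287, 65), (288, 64), (289, 65), (290, 68), (291, 69), (292, 64)]
face top/bot proj [290.  273.5] [290.2 274.4]
bar col 265 [85, 81, 83, 83, 81, 82, 84, 82, 82, 83, 81, 68, 54, 51, 50, 53, 54, 62, 83, 102, 114, 1
[... 416 characters left out ...]
 73, 41, 15, 14, 7, 11, 13, 12, 11, 12, 13, 12, 10, 11, 8, 12, 14, 10, 9, 10, 13, 14, 13, 11, 11, 12, 11, 11, 13, 28, 62, 84, 88, 88, 95, 99, 83]
col 214 [(267, 12), (268, 17), (269, 46), (270, 79), (271, 97), (272, 89), (273, 70), (274, 41), (275, 40), (276, 72), (277, 97), (278, 110), (279, 114), (280, 117), (281, 119), (282, 119), (283, 113), (284, 112), (285, 106), (286, 84), (287, 69), (288, 64), (289, 65), (290, 64), (291, 64), (292, 65), (293, 63), (294, 63), (295, 66)]
face top/bot proj [214.5 276.5] [214.3 277.5]
bar col 189 [84, 84, 82, 83, 85, 84, 85, 83, 81, 84, 83, 68, 53, 48, 47, 47, 51, 58, 79, 97, 109, 112, 114, 115, 112, 113, 111, 103, 84, 71, 63, 64, 64, 63, 62, 63, 66] 259
```

```bash
python3 -c "
from workcell import bot
print(bot.job_done())"
```

```text
the job is handed in; nothing more can be done
None
```

The job is handed in, with no verdict returned: the stop arm is home, two long packs sit on places 0 and 1 (within 1 mm of their lines and flush to about 1 mm by the last picture), the three short packs are in the blue bin, and nothing else was handled.

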